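Pack up the pigment kit

TASK

Pack up the pigment kit: first take the red-handled spatula that lies across the tray under the half-open clear lid and lay it (do not drop it) in the kit's open drawer, then push the drawer fully home without slamming it, and last lower the lid gently until it is fully closed. Leave the bottle, the jar and the beaker of pipettes where they stand, and let go of everything at the end.

Things in the scene. Friction and masses are not known exactly. Their poses are not given: they have to be found in the camera images.
- kit: Blue kit case, fixed to the bench, 180 mm deep (x), 240 wide (y), 100 high: tray above, drawer below. Origin: centre of its underside, on the bench; +x runs from the front (drawer side, towards the robot; front face at x = -90 mm) to the back (hinge), z up. Nothing is above it but its own lid.
- tray_floor (a point): Centre of the tray's floor, 52 mm above the bench; axes as the kit's. Rim 100 mm above the bench, walls 6 mm. Two white dividers, 5 mm thick and as high as the rim, run along x at y = +-55 mm. The bay between them is empty; the outer bays hold fixed pigment jars that end 10 mm below the rim.
- drawer (a joint): How far the white drawer is out towards the kit's -x, m: 0 = fully home at its stop, at most 0.135; starts 0.11 to 0.13. Takes about 1.5 N to push, stays where left. The gap between the case's front face and the inside of the drawer's front panel is as long as this value.
- drawer_pull (a point): Centre of the outer (robot-side) face of the drawer's black pull, a solid lip 90 mm wide (y), 14 high, standing 22 mm out of the pale blue front panel; 30 mm above the bench; moves with the drawer; axes as the kit's; at kit x = -120 mm when home. The panel is 8 mm thick, 238 mm wide, its outer face at kit x = -98 mm when home, its top 46 mm above the bench.
- drawer_floor (a point): Centre of the drawer's inside floor (its upper surface, 8 mm above the bench); moves with the drawer; axes as the kit's; at kit x = -6 mm less the drawer's joint value. The inside reaches +-80 mm in x and +-107 mm in y from here. Side walls end 30 mm above the bench; inside the case there is 39 mm of height above this floor.
- lid (a joint): Opening angle of the lid, rad: 0 = closed on the rim, 1.12 = its stop (opens no farther); starts 0.95 to 1.1. The hinge is stiff (0.30 N m): the lid stays at any angle and must be pushed down all the way, with 1 to 2 N at its free edge.
- lid_hinge (a point): Middle of the hinge line, at the lid's underside: kit x = +90 mm, y = 0, 100.5 mm above the bench. Turns with the lid. The lid is a clear 6 mm plate 240 mm wide, reaching 180 mm along this point's -x; its last 18 mm is an orange bar 12 mm thick, undersides level. At angle a its free end is 180*cos(a) mm in front of the hinge and 180*sin(a) mm above it.
- lid_edge (a point): Middle of the orange bar at the lid's free edge: 171 mm from the hinge line, half-way through the bar's 12 mm thickness. Its z axis is the lid's outward normal (up when closed).
- spatula_mid (a point): Middle of the spatula (50 to 100 g): a 12 mm round red rod along y, 74 mm of it bare, with a flat steel blade at each end (20 mm wide, 42 long, 5 thick); 158 mm in all. On the rod's axis, 6 mm above the blades' flat underside. Starts flat on the two dividers, 106 mm above the bench, within 0.25 rad of the kit's y, 95 to 112 mm in front of the hinge, overhung by the lid: reach in slanting.
- dye_bottle: Loose blue bottle with black cap, 58 mm diameter, 150 mm high, origin at the centre of its foot. Stands beside the case or drawer; leave alone.
- pigment_jar: Loose dusty pink jar with white cap, 66 mm diameter, 110 mm high, origin at the centre of its foot. Stands beside the case or drawer; leave alone.
- pipette_beaker: Loose glass beaker 68 mm diameter, 95 mm high, with white pipettes standing up to 160 mm, origin at the centre of its foot. Stands beside the case or drawer; leave alone.

How it is judged:
By the outcome, as a careful person would: the job done as asked, in the order asked, and still so for the second after the job is handed in, with the robot touching nothing.
It also fails if it takes over 66 s, if anything falls off the work surface, if the arm or the gripper's body presses on something with over 40 N, if the wrist force passes 120 N, or if a joint passes its speed limit or range.

ROBOT

A 6-joint arm with a two-finger parallel gripper is mounted at the origin on the work surface. World frame = base frame: x ahead of the robot, y to its left, z up, the work surface at z = 0. Lengths are in m, angles in degrees, forces in N, time in s.
With the tool pointing down it reaches from about 0.325 to 0.875 m from the base axis. Payload 4.4 kg.
Tool frame: the origin (TCP) lies midway between the tips of the shut fingers; the grasp point (between the pads) lies 19 mm behind it (arm.grip_point_offset is the distance from the TCP to the grasp point, in m); z points along the fingers, y is the direction in which the jaws open and shut (so a half turn about z gives the same grasp; the last joint's range is limited). The gripper opens to 85 mm and grips with 20 to 120 N. Pads are 22 mm wide; open, the fingers measure 114 mm over their backs; the gripper's body (76 mm by 85 mm) begins 54 mm behind the grasp point. The pads swing forward as they close: fully open they stand 13 mm farther back than shut.
Start: joints at [61.679, 11.837, 88.321, -0, 79.842, -8.623], TCP at [0.194, 0.541, 0.231] pointing down, gripper open.
Joint ranges: [-156.59, 156.59], [-49.26, 127.26], [12.9, 141.05], [-63.56, 243.56], [4.71, 150.69], [-161.64, 161.64]. Speed limits (degrees/s): [159.86, 159.86, 180, 180, 180, 180].

INTERFACE

Orientations are given as a 3x3 rotation matrix whose columns are the frame's x, y, z axes.
In Python, from workcell import arm gives the robot as it stands. The module is installed in compiled form; this text tells all that it offers.
- The arm moves only by the tool arm_command, never from a script. Its argument "rows" is one flat list of numbers, 7 for each row, row after row: the shift along the tool's x, y, z in cm, then the turn, a rotation vector about the tool's x, y, z in rad, then the closure, from -1 (fully open) to 1 (shut), so that 0 is half open. A call has 1 to 8 rows; each row shifts and turns the commanded pose from where the row before left it, along the tool's axes as they then stand; what a row does not reach is not made up. A row lasts 1/8 s, in which the tool goes at most 62.5 mm and 10.7 degrees, less where a joint would pass 70% of its speed; a pose out of reach is approached as far as the arm can. A call is refused whole if a number of a shift passes 6.25 or a number of a turn 0.188, either way. A call with a gripper value outside its range is refused whole. The fingers move at their own pace and stop on an object; "force" is the grip in N (left out, the last holds). Time passes only in rows, so rows that do not move let the fingers close. It gives the time, the measured TCP pose, the force and the opening at its end, in the units of the state.
- arm.state(): the state, without advancing time (a new reading comes with each control period).
- arm.snapshot(name): name is "scene" or "side" or "wrist"; returns a dict with "pixels" (420x560x3 uint8, blue, green, red), "depth" (420x560 float32, m along the optical axis (not along the pixel's ray), 0 where there is no reading), "fx", "fy", "cx", "cy" (pixels), "xyz" and "orientation" of the camera in the world. Camera axes: x right, y down, z forward; pixel columns grow to the right and rows downward; lengths in m; the calibration is good to about 2 mm. The wrist camera is an equidistant fisheye: a pixel r from the principal point sees the ray r / f radians off the axis. A picture is of the moment at which its call begins.
- arm.job_done(): hands the job in, once; it reports no verdict.
The state is a dict: "time_s": time; "qpos": joint angles; "qvel": joint speeds; "effort": joint torques, N m; "eef_pos": TCP position; "tcp_rot": TCP orientation; "ft_force": force on the tool from outside, world axes, zero at the start; "wrist_torque": the same for the moment, N m; "width": finger opening in m.
Only numpy, scipy, OpenCV 4.12 (cv2) and the standard library are available. Lean on these libraries where they do the work, as an engineer would, in place of code of your own. Each camera call takes 0.05 s, during which the arm holds its last target.

## Working session

There is one attempt and no reset: what is moved stays moved. The work goes in short steps, Python scripts to look and compute and a tool call to move; the robot and the scene stay as the last step left them, time stands still between calls to the robot, and variables do not carry over. Pictures are saved under pics/ and viewed, and the job is handed in when it is done.

Besides the shell and the picture viewer there is one more tool, called after ">>>" by a JSON object that holds its "fn" and its "kwargs", one argument or row to a line. arm_command: Moves the arm, as the interface text tells. Its arguments: {"type":"object","properties":{"rows":{"type":"array"},"force":{"type":"number"}},"required":["rows"]}

```bash
mkdir -p pics; ls; cat > h.py <<'E'
import numpy as np, cv2
from workcell import arm
def snap(n,tag):
    s=arm.snapshot(n); cv2.imwrite(f'pics/{tag}.png',s['pixels']); np.savez(f'pics/{tag}.npz',**{k:v for k,v in s.items()}); return s
def load(tag): return dict(np.load(f'pics/{tag}.npz'))
def ray(s,u,v):
    d=np.array([(u-s['cx'])/s['fx'],(v-s['cy'])/s['fy'],1.]); return np.array(s['xyz']),np.array(s['orientation'])@d
def pt(s,u,v):
    o,d=ray(s,u,v); return o+d*s['depth'][int(round(v)),int(round(u))]
def plane(s,u,v,z):
    o,d=ray(s,u,v); return o+d*(z-o[2])/d[2]
def cross(s1,p1,s2,p2):
    o1,d1=ray(s1,*p1);o2,d2=ray(s2,*p2)
    A=np.stack([d1,-d2],1); t=np.linalg.lstsq(A,o2-o1,rcond=None)[0]
    a=o1+d1*t[0];b=o2+d2*t[1]; return (a+b)/2,np.linalg.norm(a-b)
E
python3 - <<'E'
from h import *
for n in ['scene','side','wrist']:
    s=snap(n,n+'0'); print(n,s['xyz'],np.round(s['orientation'],3).tolist(),s['fx'],s['cx'],s['cy'])
print(arm.state(), arm.grip_point_offset)
E
```

```text
pics
scene [0.59743978 0.58054044 1.01858064] [[-1.0, -0.006, 0.004], [-0.007, 0.848, -0.53], [-0.001, -0.53, -0.848]] 512.0196445941554 277.0576296489986 213.14829011134452
side [0.53155216 0.81042284 0.6062637 ] [[-0.997, -0.031, 0.067], [-0.072, 0.556, -0.828], [-0.012, -0.831, -0.557]] 461.58116713551925 278.21390891841895 201.03253641562767
wrist [0.12673557 0.56508958 0.37256742] [[0.337, 0.904, 0.263], [0.942, -0.323, -0.095], [-0.001, 0.28, -0.96]] 325.19226210127806 281.25151827401544 205.69541001447845
{'time_s': 0.15, 'qpos': array([ 6.16770262e+01,  1.18762661e+01,  8.83843671e+01, -1.75989894e-03,
        7.98420885e+01, -8.62220884e+00]), 'qvel': array([ 0.08654692, -0.15213673, -0.29782198, -0.02090793,  0.00623455,
        0.01937443]), 'effort': array([-4.49957349e-05, -3.83514726e+01, -2.92036414e+01, -2.91634624e-04,
        6.61355472e-03, -9.97867261e-06]), 'eef_pos': array([0.19357254, 0.54082543, 0.23037397]), 'tcp_rot': array([[-9.41467781e-01,  3.37101970e-01, -8.23977381e-04],
       [ 3.37102893e-01,  9.41466464e-01, -1.59254989e-03],
       [ 2.38895367e-04, -1.77709957e-03, -9.99998392e-01]]), 'ft_force': array([ 0.25185246, -1.20114515,  0.22866515]), 'wrist_torque': array([ 0.02868957, -0.02419526, -0.00338334]), 'width': 0.08552360617453396} 0.0187
```

View pics/scene0.png

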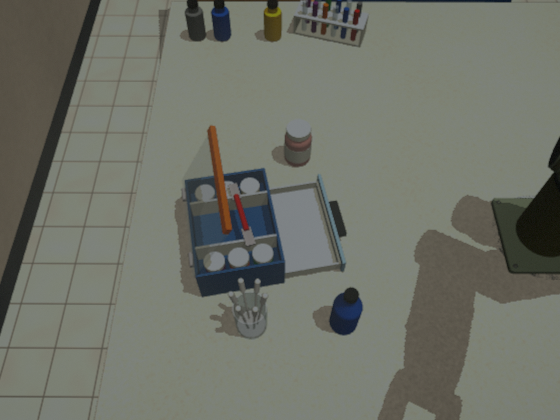

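View pics/side0.png

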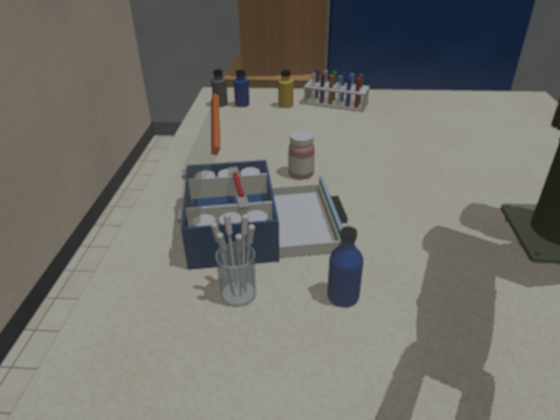

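View pics/wrist0.png

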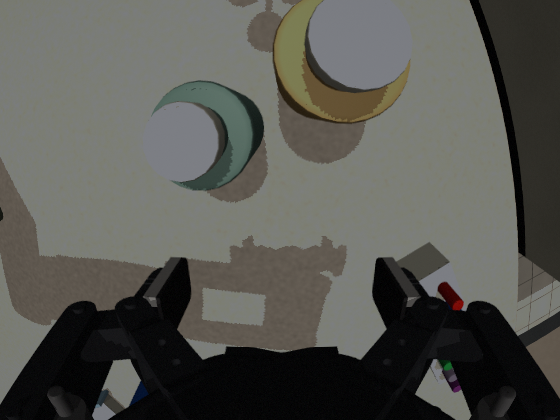

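```bash
python3 - <<'E'
from h import *
s=load('scene0');c=s['pixels'][110:345,170:370];c=np.clip(c.astype(float)*1.8,0,255).astype('uint8')
cv2.imwrite('pics/sc_crop.png',cv2.resize(c,None,fx=2.5,fy=2.5,interpolation=cv2.INTER_CUBIC))
s=load('side0');c=s['pixels'][80:320,170:370];c=np.clip(c.astype(float)*1.8,0,255).astype('uint8')
cv2.imwrite('pics/sd_crop.png',cv2.resize(c,None,fx=2.5,fy=2.5,interpolation=cv2.INTER_CUBIC))
for n in ['scene0','side0']:
    s=load(n); hsv=cv2.cvtColor(s['pixels'],cv2.COLOR_BGR2HSV)
    h,S,v=cv2.split(hsv)
    roi=np.zeros_like(h);roi[90:350,170:370]=1
    orange=((h>=5)&(h<=14)&(S>180)&(v>90)&(roi>0))
    red=(((h<4)|(h>174))&(S>150)&(v>60)&(roi>0))
    for nm,m in [('orange',orange),('red',red)]:
        k,l,st,ce=cv2.connectedComponentsWithStats(m.astype('uint8'))
        for i in range(1,k):
            if st[i,4]>30:
                ys,xs=np.where(l==i)
                r=cv2.minAreaRect(np.stack([xs,ys],1).astype(np.float32))
                P=[pt(s,x,y) for x,y in zip(xs,ys) if s['depth'][y,x]>0]
                print(n,nm,st[i],np.round(cv2.boxPoints(r),1).tolist(),np.round(np.median(P,0),3) if P else None,len(P))
                if P:
                    P=np.array(P);print(P.min(0).round(3),P.max(0).round(3))
E
```

```text
scene0 orange [211 129  20 101 469] [[208.60000610351562, 129.39999389648438], [214.1999969482422, 128.5], [231.0, 228.8000030517578], [225.3000030517578, 229.8000030517578]] [0.702 0.054 0.262] 468
[ 0.682 -0.087  0.256] [0.731 0.141 0.265]
scene0 red [234 195  14  35 164] [[233.5, 195.39999389648438], [238.0, 194.10000610351562], [248.3000030517578, 228.3000030517578], [243.8000030517578, 229.6999969482422]] [0.678 0.012 0.111] 163
[ 0.664 -0.033  0.104] [0.695 0.052 0.116]
side0 red [234 174   8  21  64] [[233.1999969482422, 174.1999969482422], [236.0, 173.39999389648438], [242.10000610351562, 193.6999969482422], [239.3000030517578, 194.5]] [0.679 0.014 0.11 ] 63
[ 0.666 -0.026  0.108] [0.692 0.052 0.112]
```

View pics/sc_crop.png

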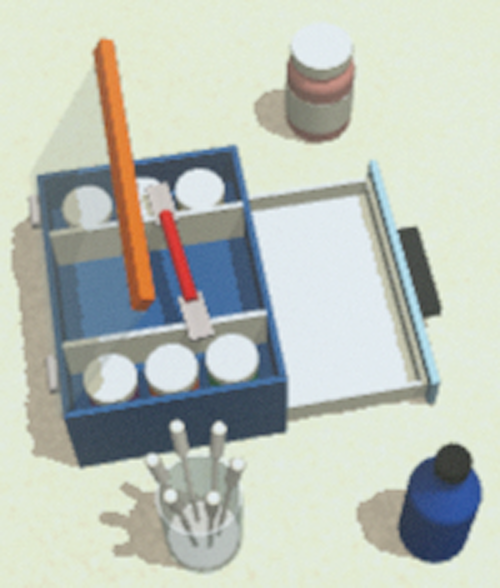

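View pics/sd_crop.png

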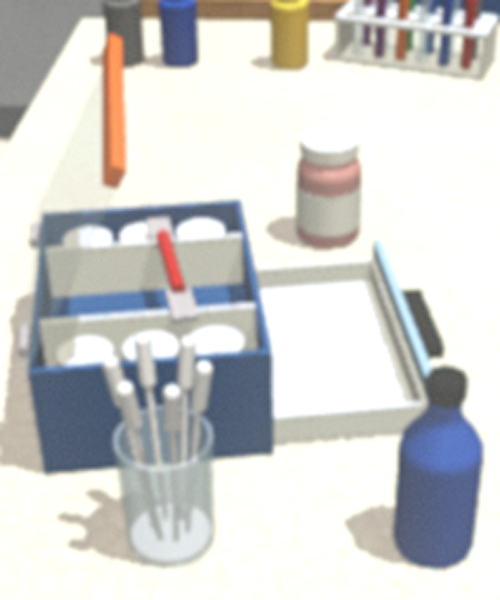

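```bash
python3 - <<'E'
from h import *
a=load('scene0');b=load('side0')
f=lambda p:(p[0]/2.5+170,p[1]/2.5+110)
g=lambda p:(p[0]/2.5+170,p[1]/2.5+80)
C={'rimFN':((286,376),(271,350),.1),'rimFF':((236,148),(241,203),.1),'rimBF':((39,178),(42,213),.1),'rimBN':((67,413),(32,368),.1),
'panF':((371,162),(376,243),.046),'panN':((438,383),(431,367),.046),'pullF':((415,229),(420,291),.037),'pullN':((440,313),(441,352),.037),
'orF':((105,41),(113,36),.26),'orN':((143,300),(114,180),.26),'spBladeF':((163,185),(160,221),.106),'spBladeN':((200,331),(182,313),.106),
'rodF':((166,213),(164,234),.11),'rodN':((190,298),(180,288),.11)}
R={}
for k,(p,q,z) in C.items():
    p=f(p);q=g(q);x,e=cross(a,p,b,q)
    R[k]=plane(a,*p,z)
    print(k,'tri',x.round(3),round(e,4),'planeA',plane(a,*p,z).round(3)[:2],'planeB',plane(b,*q,z).round(3)[:2])
for s,n in[(a,'sc'),(b,'sd')]:
    print(n)
F=lambda i,j:np.linalg.norm(R[i][:2]-R[j][:2])
print(F('rimFN','rimFF'),F('rimBN','rimBF'),F('rimFN','rimBN'),F('rimFF','rimBF'),F('panF','panN'),F('pullF','pullN'),F('orF','orN'))
for i,j in [('rimFN','rimFF'),('rimBN','rimBF'),('panN','panF'),('pullN','pullF'),('orN','orF'),('spBladeN','spBladeF'),('rodN','rodF')]:
    d=R[i]-R[j];print(i,'angle of y-axis from world y',np.degrees(np.arctan2(-d[0],d[1])).round(2))
E
```

```text
rimFN tri [0.587 0.116 0.097] 0.001 planeA [0.587 0.117] planeB [0.587 0.12 ]
rimFF tri [ 0.632 -0.115  0.093] 0.0003 planeA [ 0.631 -0.11 ] planeB [ 0.631 -0.103]
rimBF tri [ 0.806 -0.075  0.1  ] 0.0028 planeA [ 0.804 -0.075] planeB [ 0.807 -0.075]
rimBN tri [0.76  0.151 0.099] 0.0011 planeA [0.759 0.151] planeB [0.76  0.152]
panF tri [ 0.506 -0.139  0.04 ] 0.0008 planeA [ 0.506 -0.135] planeB [ 0.507 -0.129]
panN tri [0.466 0.116 0.087] 0.0046 planeA [0.458 0.096] planeB [0.463 0.063]
pullF tri [ 0.467 -0.068  0.033] 0.0003 planeA [ 0.468 -0.066] planeB [ 0.467 -0.062]
pullN tri [0.451 0.019 0.029] 0.0028 planeA [0.45  0.023] planeB [0.453 0.029]
orF tri [ 0.731 -0.093  0.26 ] 0.0018 planeA [ 0.73  -0.093] planeB [ 0.732 -0.092]
orN tri [0.689 0.133 0.246] 0.0019 planeA [0.687 0.141] planeB [0.684 0.16 ]
spBladeF tri [ 0.697 -0.069  0.099] 0.0048 planeA [ 0.694 -0.064] planeB [ 0.697 -0.056]
spBladeN tri [0.658 0.078 0.102] 0.0027 planeA [0.657 0.08 ] planeB [0.659 0.084]
rodF tri [ 0.69  -0.036  0.105] 0.0006 planeA [ 0.69  -0.032] planeB [ 0.689 -0.027]
rodN tri [0.666 0.049 0.106] 0.001 planeA [0.666 0.052] planeB [0.664 0.056]
sc
sd
0.23144038865022562 0.2311007110594497 0.1755814629082774 0.17619512877256466 0.23562291593810358 0.09004962619637384 0.23774740229759792
rimFN angle of y-axis from world y 11.13
rimBN angle of y-axis from world y 11.29
panN angle of y-axis from world y 11.86
pullN angle of y-axis from world y 11.06
orN angle of y-axis from world y 10.55
spBladeN angle of y-axis from world y 14.5
rodN angle of y-axis from world y 15.87
```

```bash
cat >> h.py <<'E'
from scipy.spatial.transform import Rotation as Ro
PSI=np.radians(11.2); K0=np.array([.6953,.0208,0]); KR=Ro.from_euler('z',PSI).as_matrix()
def k2w(p): return K0+KR@np.array(p)
def w2k(p): return KR.T@(np.array(p)-K0)
def toolR(yaw,th):
    # yaw deg world: horizontal dir h of jaw axis; tool z = sin th*h - cos th*up ; y = cos th*h + sin th*up
    h=np.array([np.cos(np.radians(yaw)),np.sin(np.radians(yaw)),0]);t=np.radians(th);u=np.array([0,0,1.])
    z=np.sin(t)*h-np.cos(t)*u; y=np.cos(t)*h+np.sin(t)*u; return np.stack([np.cross(y,z),y,z],1)
def plan(p,R,st=None):
    st=st or arm.state(); T=st['tcp_rot'];d=T.T@(np.array(p)-st['eef_pos'])*100
    rv=Ro.from_matrix(T.T@R).as_rotvec()
    print('shift cm (current tool axes)',d.round(2),'rotvec',rv.round(3),'shift in new axes',(R.T@(np.array(p)-st['eef_pos'])*100).round(2))
def st():
    s=arm.state();print(s['time_s'],'pos',s['eef_pos'].round(4),'kit',w2k(s['eef_pos']).round(4),'F',s['ft_force'].round(2),'w',round(s['width'],4),'q',s['qpos'].round(1));print(s['tcp_rot'].round(3).tolist());return s
E
python3 - <<'E'
from h import *
a=load('scene0')
for n,p in [('bottlecap',(350,295)),('jarcap',(299,128)),('bottle body',(345,318)),('beaker',(251,328))]:
    x=pt(a,*p);print(n,x.round(3),w2k(x).round(3))
b=load('side0')
for n,p in [('bottlecap',(348,236)),('jarcap',(301,139)),('bottlefoot',(345,298))]:
    x=pt(b,*p);print(n,x.round(3),w2k(x).round(3))
p=k2w([-.02,-.008,.106]); 
print('toolR z',toolR(15.2,15)[:,2])
R=toolR(15.2,15); m=np.array([.677,.010,.106])
tgt=m+R[:,2]*.006; pre=m-R[:,2]*.15
print(tgt,pre); plan(pre,R)
E
```

```text
bottlecap [0.468 0.212 0.149] [-0.186  0.231  0.149]
jarcap [ 0.553 -0.225  0.107] [-0.188 -0.214  0.107]
bottle body [0.472 0.235 0.095] [-0.177  0.254  0.095]
beaker [0.65  0.247 0.07 ] [-0.     0.231  0.07 ]
bottlecap [0.468 0.221 0.147] [-0.184  0.241  0.147]
jarcap [ 0.556 -0.199  0.11 ] [-0.18  -0.189  0.11 ]
bottlefoot [0.465 0.239 0.026] [-0.184  0.258  0.026]
toolR z [ 0.24976465  0.06785955 -0.96592583]
[0.67849859 0.01040716 0.10020445] [ 6.39535303e-01 -1.78932928e-04  2.50888874e-01]
shift cm (current tool axes) [-60.22 -35.9   -2.  ] rotvec [-0.243 -0.125  0.956] shift in new axes [-63.9   28.4    5.49]
```

>>> {"fn": "arm_command", "kwargs": {
  "rows": [0,0,-4.5,0,0,0,-1,0,0,-4.5,0,0,0,-1,-5,-3,0,0,0,0,-1,-5,-3,0,0,0,0,-1,-5,-3,0,0,0,0,-1,-5,-3,0,0,0,0,-1,-5,-3,0,0,0,0,-1,-5,-3,0,0,0,0,-1]
}}

```text
time_s: 1.15
eef_pos: [0.4163, 0.2691, 0.3211]
tcp_rot: [[-0.942, 0.337, -0.0], [0.337, 0.942, 0.0], [0.0, 0.0, -1.0]]
ft_force: [0.5, 0.2, 0.2]
width: 0.0851
```

>>> {"fn": "arm_command", "kwargs": {
  "rows": [-5,-3,0,0,0,0.17,-1,-5,-3,0,0,0,0,-1,-5,-3,0,0,0,0,-1]
}}

```text
time_s: 1.52
eef_pos: [0.5107, 0.1225, 0.3209]
tcp_rot: [[-0.871, 0.492, -0.0], [0.492, 0.871, 0.0], [0.0, -0.0, -1.0]]
ft_force: [0.8, -0.1, -0.2]
width: 0.0851
```

```bash
python3 - <<'E'
from h import *
st()
R=toolR(15.2,15); m=np.array([.677,.010,.106]);plan(m-R[:,2]*.15,R)
E
```

```text
1.525 pos [0.5107 0.1225 0.3209] kit [-0.1613  0.1356  0.3209] F [ 0.83 -0.15 -0.17] w 0.0851 q [  4.    2.5  88.2   0.   89.3 -56.5]
[[-0.871, 0.492, -0.0], [0.492, 0.871, 0.0], [0.0, -0.0, -1.0]]
shift cm (current tool axes) [-17.25  -4.36   7.  ] rotvec [-0.248 -0.104  0.787] shift in new axes [-15.22   7.08   9.15]
```

>>> {"fn": "arm_command", "kwargs": {
  "rows": [-5.75,-1.45,0,0,0,0,-1,-5.75,-1.45,0,0,0,0,-1,-5.75,-1.45,0,0,0,0,-1,0,0,0,-0.05,-0.021,0.157,-1,0,0,0,-0.05,-0.021,0.157,-1,0,0,0,-0.05,-0.021,0.157,-1,0,0,0,-0.05,-0.021,0.157,-1,0,0,0,-0.05,-0.021,0.157,-0.1]
}}

```text
time_s: 2.52
eef_pos: [0.6387, 0.0014, 0.3207]
tcp_rot: [[-0.259, 0.932, 0.253], [0.966, 0.25, 0.068], [0.001, 0.262, -0.965]]
ft_force: [-1.1, -0.3, -0.6]
width: 0.0698
```

>>> {"fn": "arm_command", "kwargs": {
  "rows": [0,0,0,0,0,0,-0.1,0,0,0,0,0,0,-0.1]
}}

```text
time_s: 2.78
eef_pos: [0.6391, 0.0016, 0.3212]
tcp_rot: [[-0.266, 0.931, 0.251], [0.964, 0.257, 0.068], [-0.001, 0.26, -0.965]]
ft_force: [0.8, -0.5, -0.4]
width: 0.0469
```

```bash
python3 - <<'E'
from h import *
st()
R=toolR(15.2,15); m=np.array([.677,.010,.106]);plan(m-R[:,2]*.15,R)
s=snap('wrist','wrist1');c=np.clip(s['pixels'].astype(float)*1.8,0,255).astype('uint8');cv2.imwrite('pics/wrist1b.png',c)
E
```

```text
2.775 pos [0.6391 0.0016 0.3212] kit [-0.0589 -0.0079  0.3212] F [ 0.76 -0.48 -0.45] w 0.0469 q [-10.9   7.1  84.4   6.8  74.9 -27.3]
[[-0.266, 0.931, 0.251], [0.964, 0.257, 0.068], [-0.001, 0.26, -0.965]]
shift cm (current tool axes) [-0.18 -1.83  6.79] rotvec [0.002 0.    0.004] shift in new axes [-0.18 -1.82  6.79]
```

View pics/wrist1b.png

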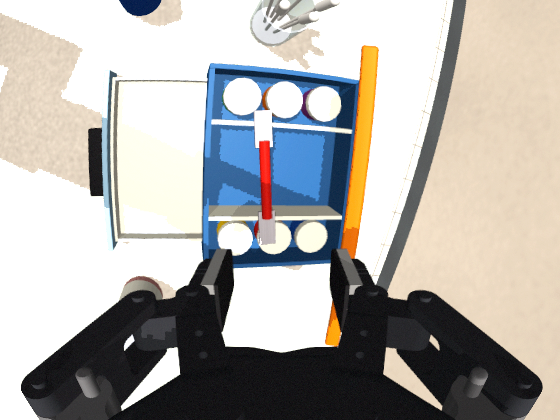

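```bash
cat >> h.py <<'E'
def wray(s,u,v):
    dx,dy=u-s['cx'],v-s['cy'];r=np.hypot(dx,dy);t=r/s['fx'];k=np.sin(t)/max(r,1e-9)
    return np.array(s['xyz']),np.array(s['orientation'])@np.array([dx*k,dy*k,np.cos(t)])
def wplane(s,u,v,z):
    o,d=wray(s,u,v);return o+d*(z-o[2])/d[2]
def redrod(s,z=.108):
    hsv=cv2.cvtColor(s['pixels'],cv2.COLOR_BGR2HSV);h,S,v=cv2.split(hsv)
    m=(((h<4)|(h>174))&(S>170)&(v>50)).astype('uint8')
    k,l,stt,ce=cv2.connectedComponentsWithStats(m);i=1+np.argmax(stt[1:,4]);ys,xs=np.where(l==i)
    return xs,ys,stt[i]
E
python3 - <<'E'
from h import *
s=load('wrist1')
xs,ys,b=redrod(s);print(b)
P=np.array([wplane(s,x,y,.109) for x,y in zip(xs,ys)])[:,:2]
c=P.mean(0);w,v=np.linalg.eigh(np.cov((P-c).T));d=v[:,1]*np.sign(v[1,1]);t=(P-c)@d
print('rod ctr',c,'mid',c+d*(t.max()+t.min())/2,'len',np.ptp(t),'wid',np.ptp((P-c)@v[:,0]),'yaw',np.degrees(np.arctan2(-d[0],d[1])))
for n,p,z in [('bladeN',(263,111),.105),('bladeF',(267,244),.105),('rimFN',(210,65),.1),('rimFF',(204,266),.1),('rimBN',(357,81),.1),('panN',(115,73),.046),('panF',(110,247),.046),('pullN',(90,129),.037),('pullF',(90,195),.037)]:
    x=wplane(s,*p,z);print(n,x.round(4),w2k(x).round(4))
D=s['depth'];print((D>0).mean(),D[ys,xs].mean())
# depth height: optical-axis depth
o=np.array(s['xyz'])
for i in range(0,len(xs),len(xs)//5):
    oo,dd=wray(s,xs[i],ys[i]);f=np.array(s['orientation'])[:,2];print((oo+dd*D[ys[i],xs[i]]/(dd@f)).round(4))
E
```

```text
[259 141  13  78 757]
rod ctr [0.67707892 0.00943541] mid [0.67741408 0.00831827] len 0.08930113024133846 wid 0.011695895067183704 yaw 16.69984451160773
bladeN [0.6557 0.0829 0.105 ] [-0.0267  0.0687  0.105 ]
bladeF [ 0.7002 -0.067   0.105 ] [-0.0123 -0.0871  0.105 ]
rimFN [0.5867 0.1181 0.1   ] [-0.0876  0.1165  0.1   ]
rimFF [ 0.6314 -0.1103  0.1   ] [-0.0881 -0.1162  0.1   ]
rimBN [0.7584 0.1523 0.1   ] [0.0874 0.1168 0.1   ]
panN [0.472  0.0925 0.046 ] [-0.2052  0.1138  0.046 ]
panF [ 0.5041 -0.1326  0.046 ] [-0.2173 -0.1134  0.046 ]
pullN [0.4522 0.0174 0.037 ] [-0.2391  0.0438  0.037 ]
pullF [ 0.466  -0.0685  0.037 ] [-0.2423 -0.0431  0.037 ]
0.9951913265306123 0.3610428
[0.6642 0.0511 0.1108]
[0.6648 0.0329 0.1087]
[0.6698 0.0162 0.1059]
[ 6.750e-01 -1.000e-04  1.068e-01]
[ 0.6854 -0.0151  0.1101]
[ 0.6921 -0.0328  0.1117]
```

>>> {"fn": "arm_command", "kwargs": {
  "rows": [0,-1.8,0,0,0,-0.02,-0.1,0,0,3,0,0,0,-0.1,0,0,4,0,0,0,-0.1,0,0,4,0,0,0,-0.1,0,0,3,0,0,0,-0.1,0,0,2,0,0,0,-0.1,0,0,0,0,0,0,-0.1]
}}

```text
time_s: 3.7
eef_pos: [0.6618, 0.0082, 0.16]
tcp_rot: [[-0.283, 0.926, 0.248], [0.959, 0.275, 0.069], [-0.004, 0.258, -0.966]]
ft_force: [-0.6, 0.5, -0.7]
width: 0.0469
```

```bash
python3 - <<'E'
from h import *
st()
R=toolR(16.4,15); m=np.array([.677,.009,.106]);plan(m+R[:,2]*.006,R)
s=snap('wrist','wrist2');c=np.clip(s['pixels'].astype(float)*1.8,0,255).astype('uint8');cv2.imwrite('pics/wrist2b.png',c)
xs,ys,b=redrod(s);print(b)
P=np.array([wplane(s,x,y,.109) for x,y in zip(xs,ys)])[:,:2]
c=P.mean(0);w,v=np.linalg.eigh(np.cov((P-c).T));d=v[:,1]*np.sign(v[1,1]);t=(P-c)@d
print('mid',c+d*(t.max()+t.min())/2,'len',np.ptp(t),'yaw',np.degrees(np.arctan2(-d[0],d[1])))
s=snap('side','side2');cv2.imwrite('pics/side2c.png',cv2.resize(np.clip(s['pixels'][40:300,120:400].astype(float)*1.8,0,255).astype('uint8'),None,fx=2.3,fy=2.3))
E
```

```text
3.7 pos [0.6618 0.0082 0.16  ] kit [-0.0353 -0.0058  0.16  ] F [-0.57  0.45 -0.67] w 0.0469 q [ -9.8  17.3  91.7   7.5  57.7 -29.6]
[[-0.283, 0.926, 0.248], [0.959, 0.275, 0.069], [-0.004, 0.258, -0.966]]
shift cm (current tool axes) [-0.33  0.04  6.2 ] rotvec [-0.001  0.004  0.002] shift in new axes [-0.35  0.03  6.2 ]
[ 274  164   18  131 2240]
mid [0.67747369 0.00760014] len 0.09145984371821109 yaw 17.077245706855955
```

View pics/wrist2b.png

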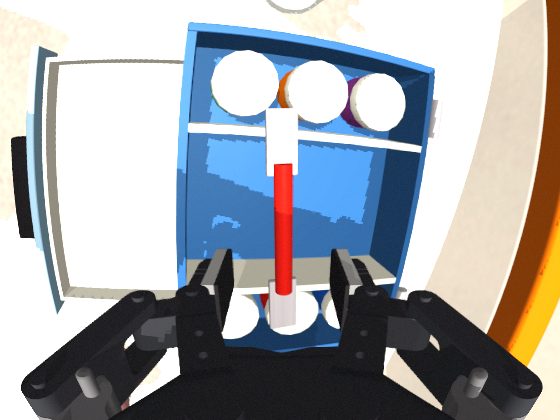

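View pics/side2c.png

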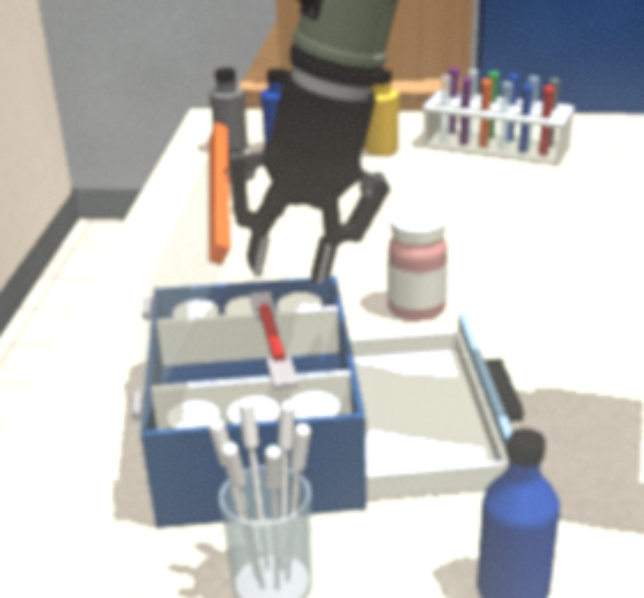

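>>> {"fn": "arm_command", "kwargs": {
  "rows": [-0.2,0,2.5,0,0,0,-0.1,0,0,2,0,0,0,-0.1,0,0,1.2,0,0,0,-0.1,0,0,0.5,0,0,0,-0.1,0,0,0,0,0,0,-0.1],
  "force": 40
}}

```text
time_s: 4.42
eef_pos: [0.6788, 0.0104, 0.1021]
tcp_rot: [[-0.283, 0.926, 0.252], [0.959, 0.275, 0.068], [-0.006, 0.261, -0.965]]
ft_force: [0.3, 0.1, -0.9]
width: 0.0472
```

```bash
python3 - <<'E'
from h import *
st()
R=toolR(16.4,15); m=np.array([.677,.009,.106]);plan(m+R[:,2]*.006,R)
s=snap('wrist','wrist3');c=np.clip(s['pixels'].astype(float)*1.8,0,255).astype('uint8');cv2.imwrite('pics/wrist3b.png',c)
s=snap('side','side3');cv2.imwrite('pics/side3c.png',cv2.resize(np.clip(s['pixels'][40:300,120:400].astype(float)*1.8,0,255).astype('uint8'),None,fx=2.3,fy=2.3))
E
```

```text
4.425 pos [0.6788 0.0104 0.1021] kit [-0.0182 -0.007   0.1021] F [ 0.25  0.14 -0.86] w 0.0472 q [ -9.3  23.1  91.6   7.9  51.8 -30. ]
[[-0.283, 0.926, 0.252], [0.959, 0.275, 0.068], [-0.006, 0.261, -0.965]]
shift cm (current tool axes) [-0.08 -0.11  0.17] rotvec [0.002 0.006 0.002] shift in new axes [-0.08 -0.11  0.17]
```

View pics/wrist3b.png

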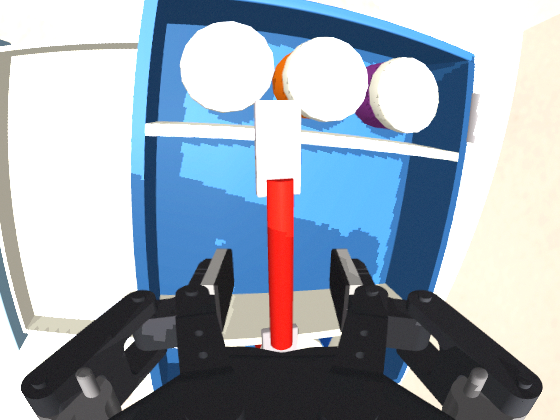

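View pics/side3c.png

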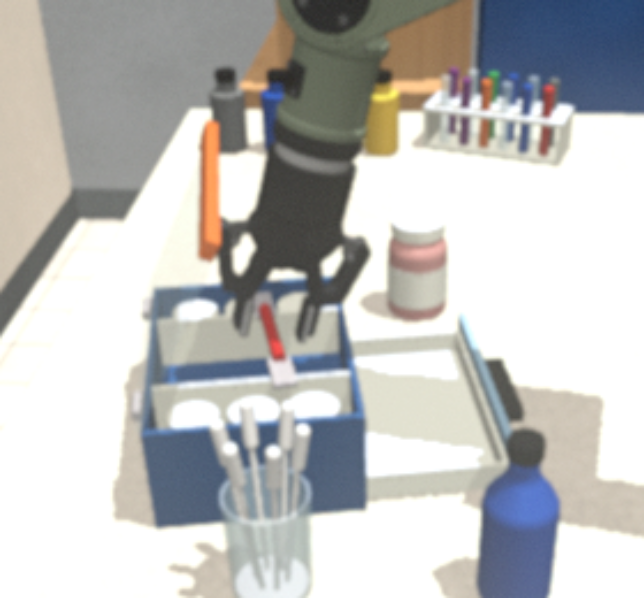

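>>> {"fn": "arm_command", "kwargs": {
  "rows": [0,-0.1,0.2,0,0,0,0.2,0,0,0,0,0,0,0.6,0,0,0,0,0,0,1,0,0,0,0,0,0,1,0,0,0,0,0,0,1,0,0,0,0,0,0,1],
  "force": 40
}}

```text
time_s: 5.28
eef_pos: [0.6786, 0.0101, 0.1005]
tcp_rot: [[-0.283, 0.925, 0.253], [0.959, 0.274, 0.068], [-0.006, 0.262, -0.965]]
ft_force: [-0.9, -0.1, 3.3]
width: 0.0097
```

```bash
python3 - <<'E'
from h import *
st()
s=snap('wrist','wrist4');c=np.clip(s['pixels'].astype(float)*1.8,0,255).astype('uint8');cv2.imwrite('pics/wrist4b.png',c)
s=snap('scene','scene4')
hsv=cv2.cvtColor(s['pixels'],cv2.COLOR_BGR2HSV);h,S,v=cv2.split(hsv);m=(h>=5)&(h<=14)&(S>180)&(v>90);m[:, :170]=0;m[:,300:]=0;m[:90]=0
ys,xs=np.where(m);P=np.array([pt(s,x,y) for x,y in zip(xs,ys)]);K=np.array([w2k(p) for p in P]);print(len(xs),np.median(K,0),K.min(0),K.max(0))
s=load('scene0');hsv=cv2.cvtColor(s['pixels'],cv2.COLOR_BGR2HSV);h,S,v=cv2.split(hsv);m=(h>=5)&(h<=14)&(S>180)&(v>90);m[:, :170]=0;m[:,300:]=0;m[:90]=0
ys,xs=np.where(m);K=np.array([w2k(pt(s,x,y)) for x,y in zip(xs,ys)]);print(len(xs),np.median(K,0),K.min(0),K.max(0))
E
```

```text
5.275 pos [0.6786 0.0101 0.1005] kit [-0.0185 -0.0073  0.1005] F [-0.93 -0.06  3.33] w 0.0097 q [ -9.4  23.2  91.7   8.   51.5 -30.1]
[[-0.283, 0.925, 0.253], [0.959, 0.274, 0.068], [-0.006, 0.262, -0.965]]
518 [0.02016411 0.02906687 0.26521848] [ 0.01272433 -0.11205033  0.25930643] [0.02586379 0.56808809 1.01858064]
470 [0.01250574 0.03129701 0.2615795 ] [ 0.00806365 -0.11418738  0.25599224] [0.01804336 0.56808809 1.01858064]
```

View pics/wrist4b.png

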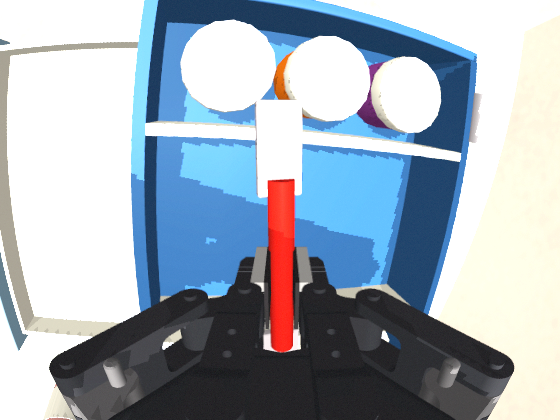

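View pics/scene4.png

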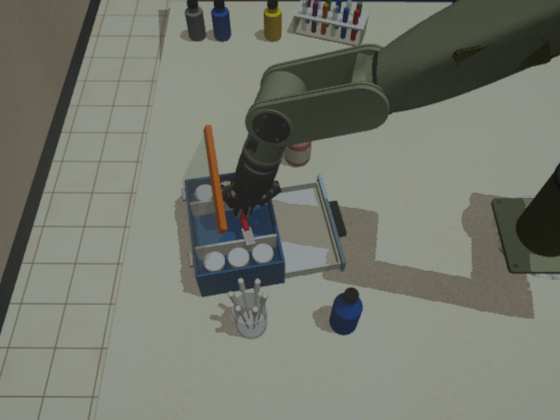

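>>> {"fn": "arm_command", "kwargs": {
  "rows": [0,0,0,0,0,0,0.5,0,0,0,0,0,0,0.5,0,0,0.3,0,0,0,0.5,0,0,0.5,0,0,0,0.5,0,0,0,0,0,0,0.5]
}}

```text
time_s: 6.0
eef_pos: [0.6798, 0.0108, 0.0914]
tcp_rot: [[-0.283, 0.926, 0.25], [0.959, 0.274, 0.069], [-0.005, 0.26, -0.966]]
ft_force: [-0.2, 0.2, 0.2]
width: 0.0214
```

```bash
python3 - <<'E'
from h import *
st()
E
```

```text
6.0 pos [0.6798 0.0108 0.0914] kit [-0.0172 -0.0068  0.0914] F [-0.22  0.24  0.19] w 0.0214 q [ -9.3  24.   91.7   8.   50.8 -30.1]
[[-0.283, 0.926, 0.25], [0.959, 0.274, 0.069], [-0.005, 0.26, -0.966]]
```

>>> {"fn": "arm_command", "kwargs": {
  "rows": [0,0,0,0,0,0,0.8,0,0,0,0,0,0,1,0,0,0,0,0,0,1,0,0,0,0,0,0,1,0,0,0,0,0,0,1],
  "force": 50
}}

```text
time_s: 6.62
eef_pos: [0.6803, 0.0107, 0.0924]
tcp_rot: [[-0.283, 0.926, 0.252], [0.959, 0.274, 0.068], [-0.006, 0.261, -0.965]]
ft_force: [-0.1, -0.0, -0.8]
width: 0.0099
```

```bash
python3 - <<'E'
from h import *
st()
s=snap('wrist','wrist5');c=np.clip(s['pixels'].astype(float)*1.8,0,255).astype('uint8');cv2.imwrite('pics/wrist5b.png',c)
E
```

```text
6.625 pos [0.6803 0.0107 0.0924] kit [-0.0166 -0.007   0.0924] F [-0.11 -0.02 -0.82] w 0.0099 q [ -9.3  24.   91.7   8.   50.8 -30.1]
[[-0.283, 0.926, 0.252], [0.959, 0.274, 0.068], [-0.006, 0.261, -0.965]]
```

View pics/wrist5b.png

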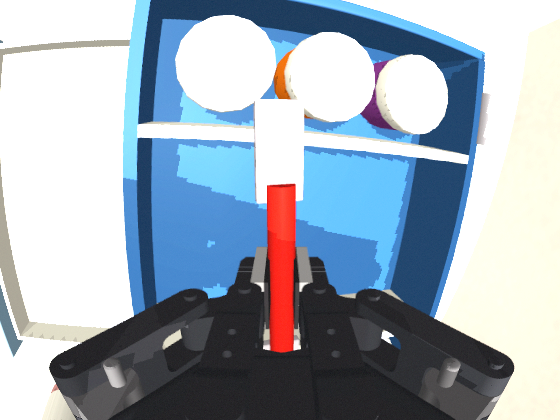

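>>> {"fn": "arm_command", "kwargs": {
  "rows": [0,0,0,0,0,0,0.6,0,0,0,0,0,0,0.6,0,0,-0.4,0,0,0,0.6,0,0,-0.2,0,0,0,0.6,0,0,0,0,0,0,0.9,0,0,0,0,0,0,1,0,0,0,0,0,0,1,0,0,0,0,0,0,1],
  "force": 60
}}

```text
time_s: 7.68
eef_pos: [0.6794, 0.0101, 0.0992]
tcp_rot: [[-0.283, 0.925, 0.253], [0.959, 0.274, 0.068], [-0.007, 0.262, -0.965]]
ft_force: [-3.6, 0.2, 6.3]
width: 0.0093
```

```bash
python3 - <<'E'
from h import *
st()
E
```

```text
7.675 pos [0.6794 0.0101 0.0992] kit [-0.0177 -0.0074  0.0992] F [-3.57  0.2   6.32] w 0.0093 q [ -9.4  23.3  91.7   8.   51.4 -30.1]
[[-0.283, 0.925, 0.253], [0.959, 0.274, 0.068], [-0.007, 0.262, -0.965]]
```

>>> {"fn": "arm_command", "kwargs": {
  "rows": [0,0,0,0,0,0,0.6,0,0,0,0,0,0,0.6,0,0,0.3,0,0,0,0.6,0,0,0,0,0,0,0.6,0,0,0,0,0,0,0.9,0,0,0,0,0,0,1,0,0,0,0,0,0,1,0,0,0,0,0,0,1],
  "force": 50
}}

```text
time_s: 8.68
eef_pos: [0.6795, 0.0105, 0.0952]
tcp_rot: [[-0.283, 0.926, 0.252], [0.959, 0.274, 0.068], [-0.006, 0.261, -0.965]]
ft_force: [0.6, -0.3, -0.9]
width: 0.0097
```

```bash
python3 - <<'E'
from h import *
st()
E
```

```text
8.675 pos [0.6795 0.0105 0.0952] kit [-0.0175 -0.0071  0.0952] F [ 0.59 -0.33 -0.87] w 0.0097 q [ -9.3  23.7  91.7   8.   51.1 -30.1]
[[-0.283, 0.926, 0.252], [0.959, 0.274, 0.068], [-0.006, 0.261, -0.965]]
```

>>> {"fn": "arm_command", "kwargs": {
  "rows": [0,-0.1,-0.6,0,0,0,1,0,-0.4,-1.2,0,0,0,1,0,-0.8,-1.8,0,0,0,1,0,-1,-2,0,0,0,1,0,-1.5,-2,0,0,0,1,0,-1,-1,0,0,0,1,0,0,0,0,0,0,1]
}}

```text
time_s: 9.55
eef_pos: [0.6134, -0.0089, 0.1669]
tcp_rot: [[-0.282, 0.925, 0.254], [0.959, 0.274, 0.068], [-0.007, 0.263, -0.965]]
ft_force: [-0.0, -0.3, -0.9]
width: 0.0099
```

```bash
python3 - <<'E'
from h import *
st()
R=toolR(11.5,0);plan(k2w([-.15,-.007,.14]),R)
s=snap('wrist','wrist6');c=np.clip(s['pixels'].astype(float)*1.8,0,255).astype('uint8');cv2.imwrite('pics/wrist6b.png',c)
s=snap('side','side6');cv2.imwrite('pics/side6c.png',cv2.resize(np.clip(s['pixels'][40:300,120:400].astype(float)*1.8,0,255).astype('uint8'),None,fx=2.3,fy=2.3))
E
```

```text
9.55 pos [ 0.6134 -0.0089  0.1669] kit [-0.0861 -0.0133  0.1669] F [-0.02 -0.3  -0.88] w 0.0099 q [-12.5  11.2  98.5   8.3  57.  -32.7]
[[-0.282, 0.925, 0.254], [0.959, 0.274, 0.068], [-0.007, 0.263, -0.965]]
shift cm (current tool axes) [ 1.22 -6.79  0.93] rotvec [ 0.266 -0.005  0.085] shift in new axes [ 0.66 -6.38  2.69]
```

View pics/wrist6b.png

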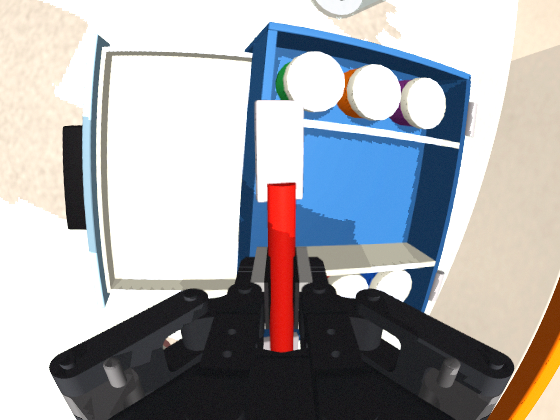

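View pics/side6c.png

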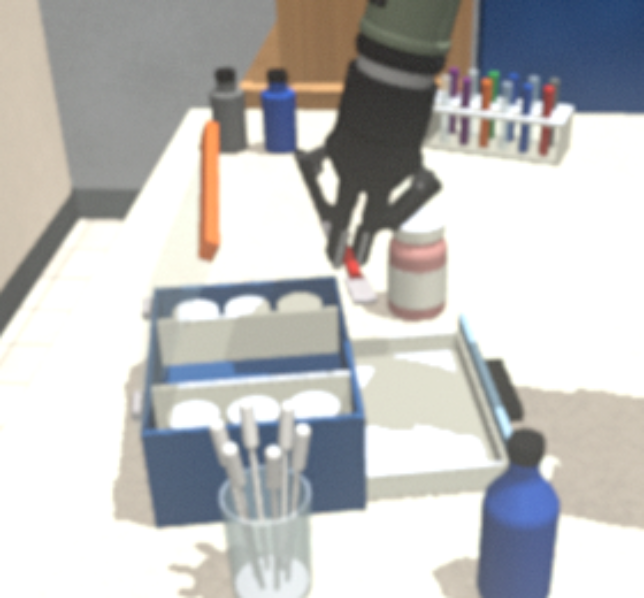

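>>> {"fn": "arm_command", "kwargs": {
  "rows": [0.4,-2.2,0.3,0,0,0,1,0.4,-2.4,0.3,0,0,0,1,0.4,-2.2,0.3,0,0,0,1,0,0,0,0.09,0,0.03,1,0,0,0,0.09,0,0.03,1,0,0,0,0.085,0,0.025,1,0,0,0,0,0,0,1]
}}

```text
time_s: 10.52
eef_pos: [0.5509, -0.0147, 0.1386]
tcp_rot: [[-0.203, 0.979, -0.002], [0.979, 0.203, 0.005], [0.006, -0.0, -1.0]]
ft_force: [-0.8, -0.9, -0.6]
width: 0.01
```

```bash
python3 - <<'E'
from h import *
st()
R=toolR(11.5,0);plan(k2w([-.15,-.005,.025]),R)
s=snap('side','side7');cv2.imwrite('pics/side7c.png',cv2.resize(np.clip(s['pixels'][40:300,120:400].astype(float)*1.8,0,255).astype('uint8'),None,fx=2.3,fy=2.3))
s=snap('wrist','wrist7');c=np.clip(s['pixels'].astype(float)*1.8,0,255).astype('uint8');cv2.imwrite('pics/wrist7b.png',c)
E
```

```text
10.525 pos [ 0.5509 -0.0147  0.1386] kit [-0.1485 -0.0068  0.1386] F [-0.78 -0.88 -0.56] w 0.01 q [-10.7  14.4  96.8   0.3  68.9 -22.5]
[[-0.203, 0.979, -0.002], [0.979, 0.203, 0.005], [0.006, -0.0, -1.0]]
shift cm (current tool axes) [ 0.12 -0.14 11.36] rotvec [-0.    -0.006  0.003] shift in new axes [ 0.18 -0.14 11.36]
```

View pics/wrist7b.png

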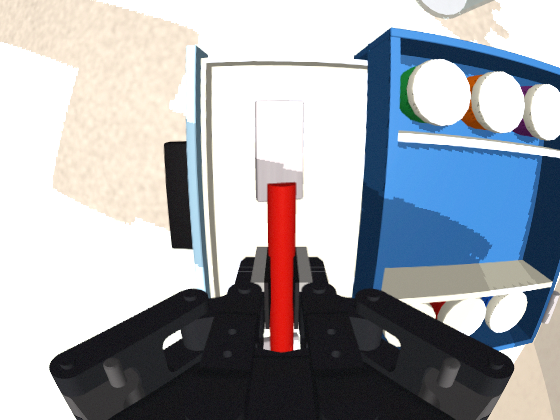

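View pics/side7c.png

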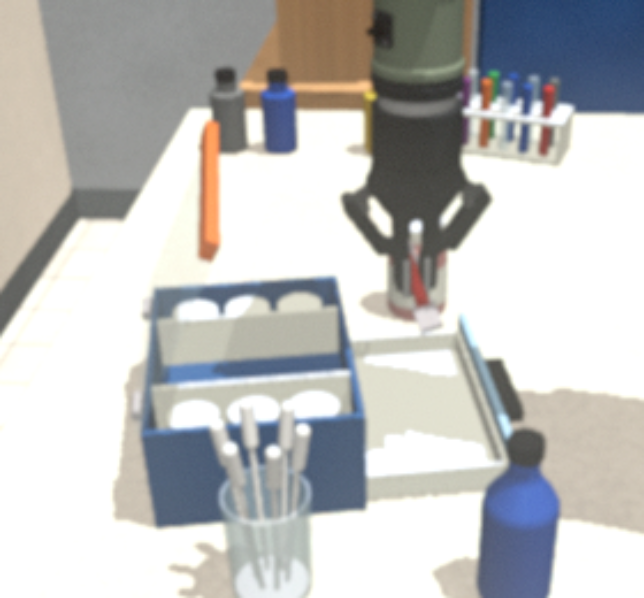

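```bash
python3 - <<'E'
from h import *
s=load('side7');T=np.array([0.5509,-0.0147,0.1386])
R=np.array([[-0.203,0.979,-0.002],[0.979,0.203,0.005],[0.006,0,-1.0]])
D=s['depth'];Q=[]
for v in range(60,200):
  for u in range(240,345):
    if D[v,u]>0:
        q=R.T@(pt(s,u,v)-T)
        if -.06<q[0]<.1 and abs(q[1])<.1 and q[2]<.02 and q[2]>-.2: Q.append(q)
Q=np.array(Q)
for z in np.arange(-.2,.02,.01):
    m=(Q[:,2]>=z)&(Q[:,2]<z+.01)
    if m.sum()>3: print(round(z,3),m.sum(),'y',np.percentile(Q[m,1],[1,99]).round(3),'x',np.percentile(Q[m,0],[1,99]).round(3))
E
```

```text
-0.2 231 y [-0.031  0.038] x [0.004 0.04 ]
-0.19 157 y [-0.029  0.037] x [0.007 0.039]
-0.18 273 y [-0.034  0.037] x [-0.011  0.039]
-0.17 209 y [-0.032  0.038] x [-0.005  0.04 ]
-0.16 224 y [-0.033  0.039] x [-0.003  0.04 ]
-0.15 202 y [-0.034  0.038] x [0.009 0.04 ]
-0.14 198 y [-0.031  0.039] x [0.007 0.04 ]
-0.13 72 y [-0.034  0.039] x [0.006 0.038]
-0.12 179 y [-0.037  0.042] x [-0.005  0.015]
-0.11 256 y [-0.043  0.049] x [-0.004  0.023]
-0.1 317 y [-0.059  0.064] x [-0.009  0.022]
-0.09 249 y [-0.059  0.063] x [-0.001  0.02 ]
-0.08 199 y [-0.054  0.055] x [-0.009  0.02 ]
-0.07 164 y [-0.047  0.05 ] x [-0.011  0.02 ]
-0.06 198 y [-0.041  0.042] x [-0.012  0.017]
-0.05 131 y [-0.036  0.037] x [-0.01   0.016]
-0.04 72 y [-0.018  0.02 ] x [-0.009  0.016]
-0.03 67 y [-0.017  0.02 ] x [-0.008  0.014]
-0.02 214 y [-0.016  0.02 ] x [-0.049  0.077]
-0.01 121 y [-0.015  0.017] x [-0.046  0.079]
```

>>> {"fn": "arm_command", "kwargs": {
  "rows": [0.1,-1.4,2,0,0,0,1,0,0,3,0,0,0,1,0,0,3,0,0,0,1,0,0,2,0,0,0,1,0,0,1,0,0,0,1,0,0,0.6,0,0,0,1,0,0,0,0,0,0,1]
}}

```text
time_s: 11.5
eef_pos: [0.5354, -0.0164, 0.0235]
tcp_rot: [[-0.201, 0.98, -0.002], [0.98, 0.201, 0.005], [0.005, -0.001, -1.0]]
ft_force: [0.8, -0.8, -1.2]
width: 0.0099
```

```bash
python3 - <<'E'
from h import *
st()
s=snap('side','side8');cv2.imwrite('pics/side8c.png',cv2.resize(np.clip(s['pixels'][100:300,200:400].astype(float)*1.8,0,255).astype('uint8'),None,fx=3,fy=3))
s=snap('wrist','wrist8');c=np.clip(s['pixels'].astype(float)*1.8,0,255).astype('uint8');cv2.imwrite('pics/wrist8b.png',c)
E
```

```text
11.5 pos [ 0.5354 -0.0164  0.0235] kit [-0.1641 -0.0055  0.0235] F [ 0.8  -0.84 -1.16] w 0.0099 q [-11.2  22.5 102.5   0.3  55.2 -23. ]
[[-0.201, 0.98, -0.002], [0.98, 0.201, 0.005], [0.005, -0.001, -1.0]]
```

View pics/wrist8b.png

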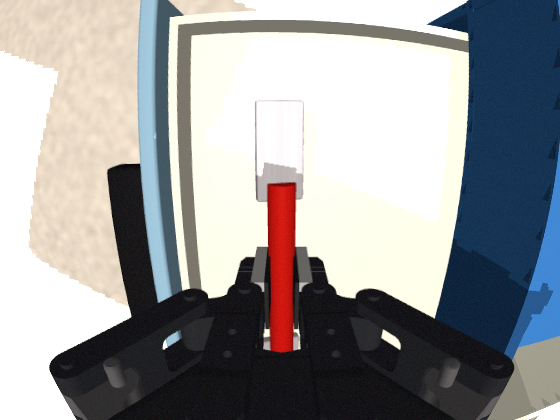

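View pics/side8c.png

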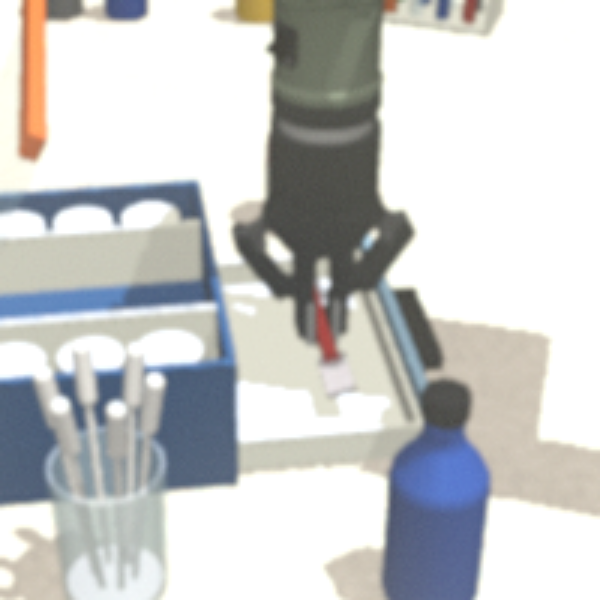

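>>> {"fn": "arm_command", "kwargs": {
  "rows": [0,0,0.4,0,0,0,1,0,0,0.3,0,0,0,1,0,0,0.2,0,0,0,1,0,0,0,0,0,0,1]
}}

```text
time_s: 12.1
eef_pos: [0.535, -0.0162, 0.014]
tcp_rot: [[-0.201, 0.98, -0.003], [0.98, 0.201, 0.005], [0.006, -0.002, -1.0]]
ft_force: [-0.1, -0.0, -0.5]
width: 0.0101
```

>>> {"fn": "arm_command", "kwargs": {
  "rows": [0,0,0.2,0,0,0,1,0,0,0,0,0,0,1]
}}

```text
time_s: 12.35
eef_pos: [0.5351, -0.0163, 0.0121]
tcp_rot: [[-0.201, 0.98, -0.002], [0.98, 0.201, 0.005], [0.006, -0.001, -1.0]]
ft_force: [0.9, 0.3, -0.9]
width: 0.0098
```

>>> {"fn": "arm_command", "kwargs": {
  "rows": [0,0,0.2,0,0,0,1,0,0,0,0,0,0,1]
}}

```text
time_s: 12.6
eef_pos: [0.5351, -0.0162, 0.0101]
tcp_rot: [[-0.201, 0.98, -0.002], [0.98, 0.201, 0.005], [0.006, -0.001, -1.0]]
ft_force: [0.5, -1.0, 0.2]
width: 0.0099
```

>>> {"fn": "arm_command", "kwargs": {
  "rows": [0,0,0.1,0,0,0,1,0,0,0,0,0,0,1]
}}

```text
time_s: 12.85
eef_pos: [0.5352, -0.0163, 0.0092]
tcp_rot: [[-0.201, 0.98, -0.002], [0.98, 0.201, 0.005], [0.005, -0.001, -1.0]]
ft_force: [-0.6, 0.5, -0.5]
width: 0.0103
```

>>> {"fn": "arm_command", "kwargs": {
  "rows": [0,0,0.1,0,0,0,1,0,0,0,0,0,0,1]
}}

```text
time_s: 13.1
eef_pos: [0.5354, -0.0163, 0.0085]
tcp_rot: [[-0.201, 0.98, -0.002], [0.98, 0.201, 0.005], [0.005, -0.001, -1.0]]
ft_force: [-0.1, -0.0, 1.1]
width: 0.0098
```

>>> {"fn": "arm_command", "kwargs": {
  "rows": [0,0,0.1,0,0,0,1,0,0,0,0,0,0,1]
}}

```text
time_s: 13.35
eef_pos: [0.5362, -0.0161, 0.0085]
tcp_rot: [[-0.201, 0.98, -0.0], [0.98, 0.201, 0.005], [0.005, 0.001, -1.0]]
ft_force: [0.0, 2.1, 5.8]
width: 0.0096
```

```bash
python3 - <<'E'
from h import *
st()
s=snap('side','side9');cv2.imwrite('pics/side9c.png',cv2.resize(np.clip(s['pixels'][150:270,250:370].astype(float)*1.8,0,255).astype('uint8'),None,fx=4.5,fy=4.5,interpolation=cv2.INTER_CUBIC))
E
```

```text
13.35 pos [ 0.5362 -0.0161  0.0085] kit [-0.1632 -0.0053  0.0085] F [0.04 2.09 5.76] w 0.0096 q [-11.1  24.  102.7   0.4  53.4 -23. ]
[[-0.201, 0.98, -0.0], [0.98, 0.201, 0.005], [0.005, 0.001, -1.0]]
```

View pics/side9c.png

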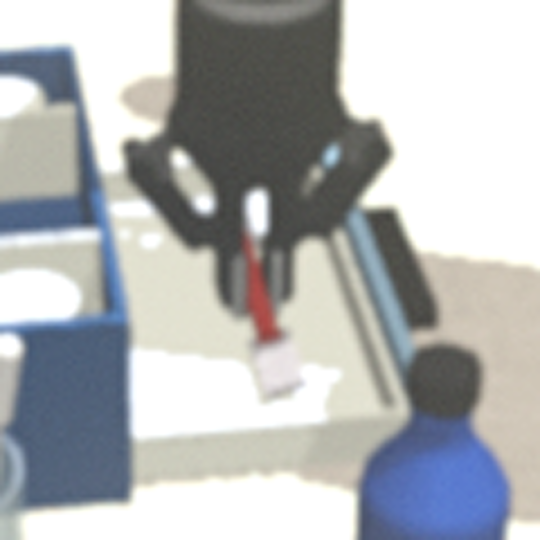

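>>> {"fn": "arm_command", "kwargs": {
  "rows": [0,0,0,0,0,0,0.75,0,0,0,0,0,0,0.7,0,0,0,0,0,0,0.65,0,0,0,0,0,0,0.6,0,0,0,0,0,0,0.5,0,0,0,0,0,0,0.5],
  "force": 20
}}

```text
time_s: 14.15
eef_pos: [0.5367, -0.0165, 0.0081]
tcp_rot: [[-0.201, 0.98, 0.001], [0.98, 0.201, 0.005], [0.005, 0.002, -1.0]]
ft_force: [0.6, 1.0, 5.4]
width: 0.0214
```

```bash
python3 - <<'E'
from h import *
st()
s=snap('wrist','wrist10');c=np.clip(s['pixels'].astype(float)*1.8,0,255).astype('uint8');cv2.imwrite('pics/wrist10b.png',c)
E
```

```text
14.15 pos [ 0.5367 -0.0165  0.0081] kit [-0.1629 -0.0057  0.0081] F [0.64 0.99 5.44] w 0.0214 q [-11.2  24.1 102.7   0.3  53.3 -23. ]
[[-0.201, 0.98, 0.001], [0.98, 0.201, 0.005], [0.005, 0.002, -1.0]]
```

View pics/wrist10b.png

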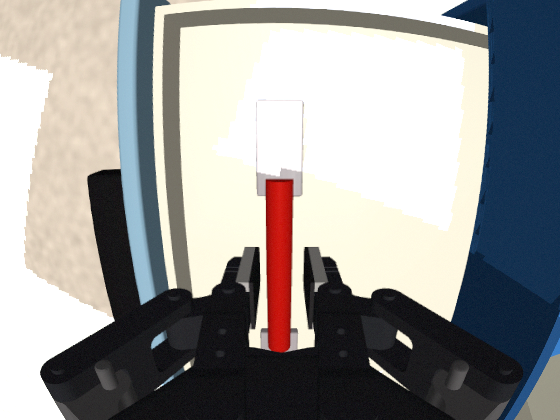

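>>> {"fn": "arm_command", "kwargs": {
  "rows": [0,0,-0.3,0,0,0,0.4,0,0,-0.5,0,0,0,0.4,0,0,-1.5,0,0,0,0.4,0,0,-3,0,0,0,0.4,0,0,-4,0,0,0,0.5,0,0,-4,0,0,0,1,0,0,0,0,0,0,1]
}}

```text
time_s: 15.08
eef_pos: [0.5389, -0.0176, 0.1454]
tcp_rot: [[-0.201, 0.98, 0.008], [0.98, 0.201, 0.003], [0.002, 0.008, -1.0]]
ft_force: [-0.0, 0.1, -0.6]
width: 0.0001
```

```bash
python3 - <<'E'
from h import *
st()
s=snap('wrist','wrist11');c=np.clip(s['pixels'].astype(float)*1.8,0,255).astype('uint8');cv2.imwrite('pics/wrist11b.png',c)
xs,ys,b=redrod(s);P=np.array([wplane(s,x,y,.017) for x,y in zip(xs,ys)]);print(b,[w2k(p).round(3).tolist() for p in (P[0],P[-1])])
# drawer: pull corners by plane; print target for push pose th=35
R=toolR(11.2,35);p=k2w([-.30,.0,.12]);plan(p,R);print(p)
E
```

```text
15.075 pos [ 0.5389 -0.0176  0.1454] kit [-0.1609 -0.0073  0.1454] F [-0.03  0.08 -0.61] w 0.0001 q [-11.2  12.3  98.6   0.3  68.7 -22.9]
[[-0.201, 0.98, 0.008], [0.98, 0.201, 0.003], [0.002, 0.008, -1.0]]
[ 270  145   13  102 1269] [[-0.169, 0.038, 0.017], [-0.161, -0.053, 0.017]]
shift cm (current tool axes) [  0.75 -13.73   2.24] rotvec [-0.607 -0.006  0.006] shift in new axes [  0.66 -12.56  -6.  ]
[ 0.40101345 -0.03747031  0.12      ]
```

View pics/wrist11b.png

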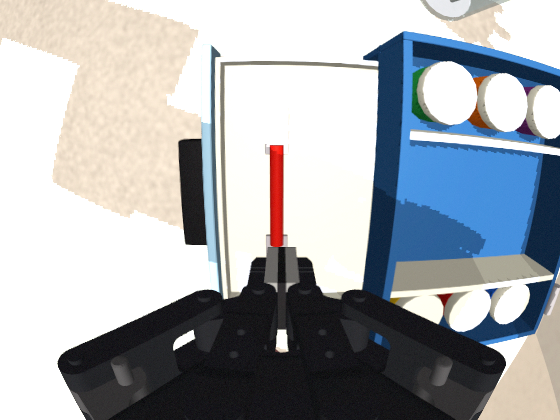

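>>> {"fn": "arm_command", "kwargs": {
  "rows": [0,-4,0,-0.09,0,0,1,0,-4,0,-0.09,0,0,1,0,-4,0,-0.09,0,0,1,0,0,0,-0.08,0,0,1,0,0,0,0,0,0,1]
}}

```text
time_s: 15.75
eef_pos: [0.416, -0.0403, 0.1277]
tcp_rot: [[-0.199, 0.923, 0.33], [0.98, 0.184, 0.075], [0.008, 0.339, -0.941]]
ft_force: [0.9, 0.2, 0.3]
width: -0.0
```

```bash
python3 - <<'E'
from h import *
st()
R=toolR(11.2,20);p=k2w([-.285,.0,.07]);plan(p,R)
p=k2w([-.285,.0,.024]);plan(p,R)
E
```

```text
15.75 pos [ 0.416  -0.0403  0.1277] kit [-0.2858 -0.0057  0.1277] F [0.9  0.17 0.29] w -0.0 q [-27.3 -13.2 128.8  16.5  50.2 -47.7]
[[-0.199, 0.923, 0.33], [0.98, 0.184, 0.075], [0.008, 0.339, -0.941]]
shift cm (current tool axes) [ 0.53 -1.87  5.46] rotvec [-0.004 -0.009  0.002] shift in new axes [ 0.57 -1.89  5.45]
shift cm (current tool axes) [ 0.49 -3.43  9.79] rotvec [-0.004 -0.009  0.002] shift in new axes [ 0.57 -3.47  9.77]
```

>>> {"fn": "arm_command", "kwargs": {
  "rows": [0.15,-0.9,2.5,0,0,0,1,0.15,-0.9,2.5,0,0,0,1,0.15,-0.9,2.5,0,0,0,1,0.1,-0.7,2.1,0,0,0,1,0,0,0,0,0,0,1]
}}

```text
time_s: 16.38
eef_pos: [0.4175, -0.0337, 0.026]
tcp_rot: [[-0.202, 0.922, 0.329], [0.979, 0.187, 0.077], [0.009, 0.337, -0.941]]
ft_force: [-0.2, -0.2, 0.2]
width: 0.0001
```

```bash
python3 - <<'E'
from h import *
s0=st()
d=s0['tcp_rot'].T@KR[:,0];print('kit x in tool',d)
s=snap('wrist','wrist12');c=np.clip(s['pixels'].astype(float)*1.8,0,255).astype('uint8');cv2.imwrite('pics/wrist12b.png',c)
s=snap('scene','scene12');cv2.imwrite('pics/scene12c.png',cv2.resize(np.clip(s['pixels'][110:345,170:420].astype(float)*1.8,0,255).astype('uint8'),None,fx=2.5,fy=2.5))
E
```

```text
16.375 pos [ 0.4175 -0.0337  0.026 ] kit [-0.2831  0.0005  0.026 ] F [-0.15 -0.25  0.2 ] w 0.0001 q [-26.1   1.5 132.4  23.2  32.8 -55.9]
[[-0.202, 0.922, 0.329], [0.979, 0.187, 0.077], [0.009, 0.337, -0.941]]
kit x in tool [-0.00821423  0.94133124  0.3373841 ]
```

View pics/wrist12b.png

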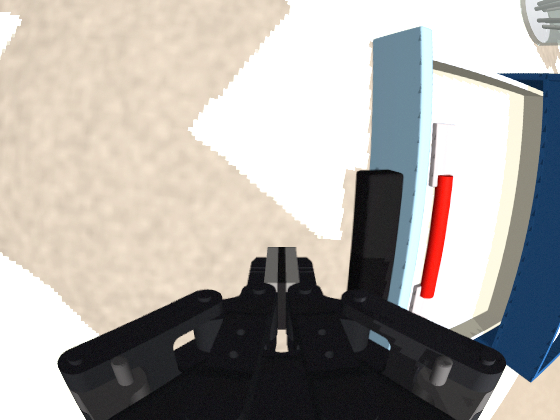

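View pics/scene12c.png

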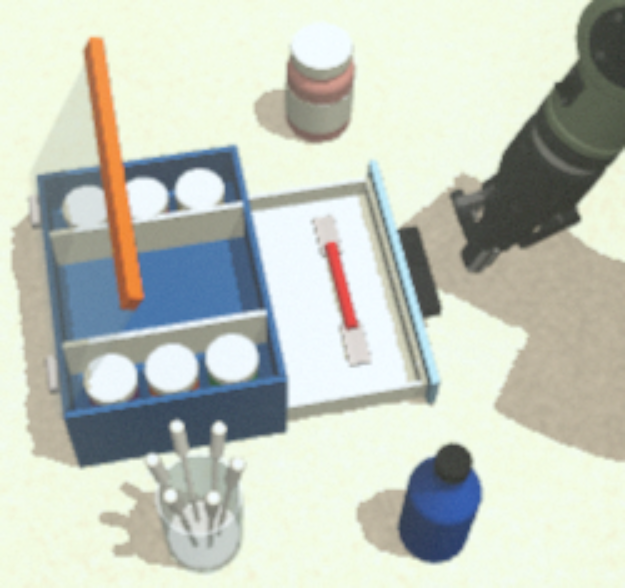

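>>> {"fn": "arm_command", "kwargs": {
  "rows": [0,0.94,0.5,0,0,0,1,0,0.75,0.3,0,0,0,1,0,0.38,0.135,0,0,0,1,0,0.38,0.135,0,0,0,1,0,0.47,0.17,0,0,0,1,0,0.56,0.2,0,0,0,1,0,0.56,0.2,0,0,0,1,0,0.56,0.2,0,0,0,1]
}}

```text
time_s: 17.48
eef_pos: [0.467, -0.0247, 0.026]
tcp_rot: [[-0.201, 0.921, 0.333], [0.98, 0.187, 0.074], [0.006, 0.341, -0.94]]
ft_force: [-1.5, -1.7, 0.5]
width: 0.0003
```

```bash
python3 - <<'E'
from h import *
s0=st()
s=snap('wrist','wrist13');c=np.clip(s['pixels'].astype(float)*1.8,0,255).astype('uint8');cv2.imwrite('pics/wrist13b.png',c)
E
```

```text
17.475 pos [ 0.467  -0.0247  0.026 ] kit [-0.2328 -0.0003  0.026 ] F [-1.47 -1.67  0.47] w 0.0003 q [-21.2   7.  126.3  21.2  31.6 -49.4]
[[-0.201, 0.921, 0.333], [0.98, 0.187, 0.074], [0.006, 0.341, -0.94]]
```

View pics/wrist13b.png

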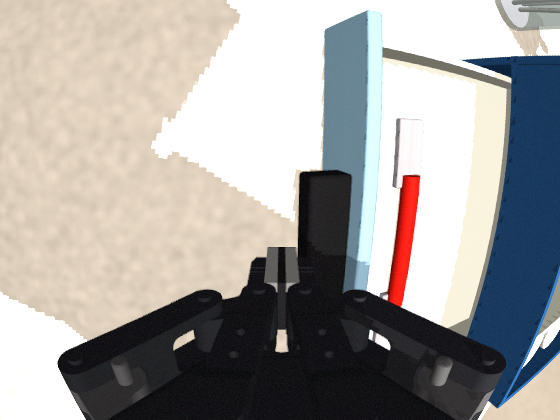

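>>> {"fn": "arm_command", "kwargs": {
  "rows": [0,0.6,0.215,0,0,0,1,0,0.66,0.236,0,0,0,1,0,0.66,0.236,0,0,0,1,0,0.66,0.236,0,0,0,1,0,0.66,0.236,0,0,0,1,0,0.66,0.236,0,0,0,1,0,0.6,0.215,0,0,0,1,0,0.5,0.18,0,0,0,1]
}}

```text
time_s: 18.52
eef_pos: [0.5193, -0.014, 0.0265]
tcp_rot: [[-0.201, 0.921, 0.334], [0.98, 0.187, 0.074], [0.006, 0.342, -0.94]]
ft_force: [-1.7, -0.8, -0.4]
width: -0.0001
```

>>> {"fn": "arm_command", "kwargs": {
  "rows": [0,0.42,0.15,0,0,0,1,0,0.38,0.136,0,0,0,1,0,0.34,0.12,0,0,0,1,0,0.3,0.107,0,0,0,1,0,0.28,0.1,0,0,0,1,0,0.24,0.086,0,0,0,1]
}}

```text
time_s: 19.27
eef_pos: [0.5394, -0.0099, 0.0267]
tcp_rot: [[-0.201, 0.921, 0.334], [0.98, 0.187, 0.074], [0.005, 0.342, -0.94]]
ft_force: [-1.1, -0.5, -1.4]
width: 0.0003
```

```bash
python3 - <<'E'
from h import *
s0=st()
s=snap('scene','scene14');cv2.imwrite('pics/scene14c.png',cv2.resize(np.clip(s['pixels'][110:345,170:420].astype(float)*1.8,0,255).astype('uint8'),None,fx=2.5,fy=2.5))
E
```

```text
19.275 pos [ 0.5394 -0.0099  0.0267] kit [-0.1588  0.0002  0.0267] F [-1.08 -0.54 -1.35] w 0.0003 q [-15.8  14.3 116.9  17.7  32.3 -41. ]
[[-0.201, 0.921, 0.334], [0.98, 0.187, 0.074], [0.005, 0.342, -0.94]]
```

View pics/scene14c.png

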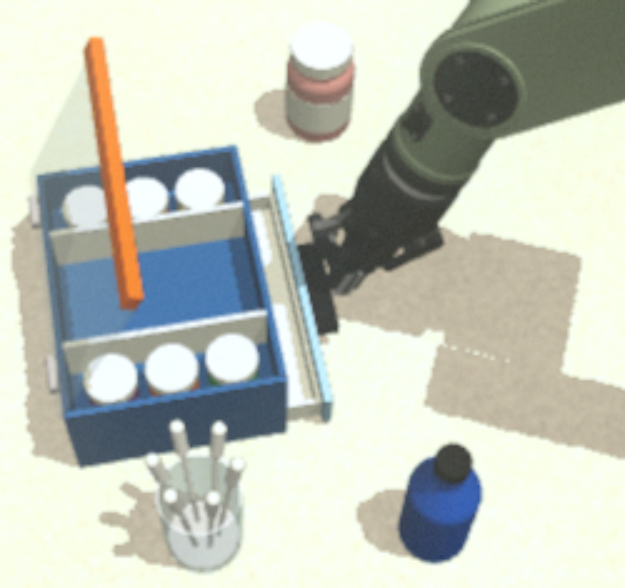

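>>> {"fn": "arm_command", "kwargs": {
  "rows": [0,0.24,0.086,0,0,0,1,0,0.24,0.086,0,0,0,1,0,0.24,0.086,0,0,0,1,0,0.24,0.086,0,0,0,1,0,0.19,0.068,0,0,0,1,0,0.19,0.068,0,0,0,1,0,0.19,0.068,0,0,0,1,0,0.14,0.05,0,0,0,1]
}}

```text
time_s: 20.32
eef_pos: [0.5568, -0.0064, 0.0268]
tcp_rot: [[-0.201, 0.921, 0.334], [0.98, 0.187, 0.074], [0.005, 0.342, -0.94]]
ft_force: [-1.4, -1.4, -1.0]
width: 0.0001
```

>>> {"fn": "arm_command", "kwargs": {
  "rows": [0,0.12,0.043,0,0,0,1,0,0.12,0.043,0,0,0,1,0,0.12,0.043,0,0,0,1]
}}

```text
time_s: 20.7
eef_pos: [0.5605, -0.0056, 0.0268]
tcp_rot: [[-0.201, 0.921, 0.334], [0.98, 0.187, 0.074], [0.005, 0.342, -0.94]]
ft_force: [-1.4, -1.6, 0.0]
width: -0.0001
```

```bash
python3 - <<'E'
from h import *
s0=st()
E
```

```text
20.7 pos [ 0.5605 -0.0056  0.0268] kit [-0.1374  0.0002  0.0268] F [-1.35 -1.56  0.04] w -0.0001 q [-14.5  16.4 114.   16.7  32.7 -38.8]
[[-0.201, 0.921, 0.334], [0.98, 0.187, 0.074], [0.005, 0.342, -0.94]]
```

>>> {"fn": "arm_command", "kwargs": {
  "rows": [0,0.1,0.036,0,0,0,1,0,0.1,0.036,0,0,0,1]
}}

```text
time_s: 20.95
eef_pos: [0.5626, -0.0052, 0.0268]
tcp_rot: [[-0.201, 0.921, 0.334], [0.98, 0.187, 0.074], [0.005, 0.342, -0.94]]
ft_force: [-0.9, -2.1, -0.1]
width: 0.0003
```

>>> {"fn": "arm_command", "kwargs": {
  "rows": [0,0.1,0.036,0,0,0,1,0,0.1,0.036,0,0,0,1]
}}

```text
time_s: 21.2
eef_pos: [0.5646, -0.0047, 0.0268]
tcp_rot: [[-0.201, 0.921, 0.334], [0.98, 0.187, 0.074], [0.005, 0.342, -0.94]]
ft_force: [-0.9, -0.6, -0.1]
width: -0.0002
```

```bash
python3 - <<'E'
from h import *
s0=st()
s=snap('scene','scene15');cv2.imwrite('pics/scene15c.png',cv2.resize(np.clip(s['pixels'][110:345,170:420].astype(float)*1.8,0,255).astype('uint8'),None,fx=2.5,fy=2.5))
E
```

```text
21.2 pos [ 0.5646 -0.0047  0.0268] kit [-0.1331  0.0003  0.0268] F [-0.91 -0.63 -0.07] w -0.0002 q [-14.3  16.8 113.5  16.5  32.8 -38.4]
[[-0.201, 0.921, 0.334], [0.98, 0.187, 0.074], [0.005, 0.342, -0.94]]
```

View pics/scene15c.png

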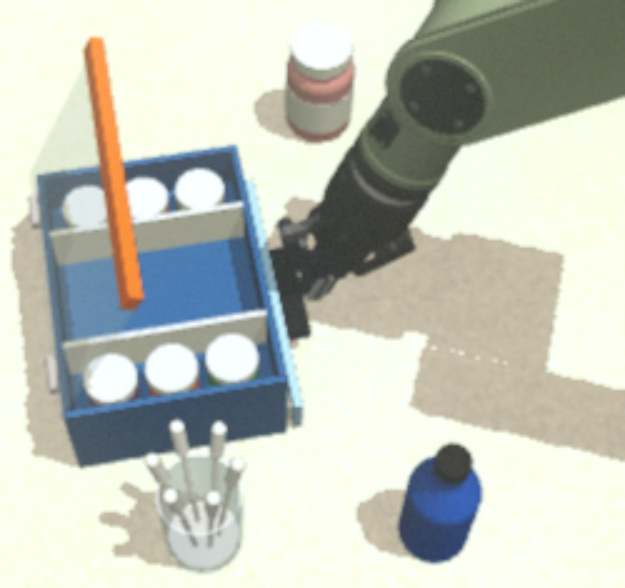

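>>> {"fn": "arm_command", "kwargs": {
  "rows": [0,0.1,0.036,0,0,0,1,0,0.1,0.036,0,0,0,1]
}}

```text
time_s: 21.5
eef_pos: [0.5668, -0.0043, 0.0268]
tcp_rot: [[-0.201, 0.921, 0.334], [0.98, 0.187, 0.074], [0.005, 0.342, -0.94]]
ft_force: [-0.9, -1.5, 0.2]
width: 0.0001
```

>>> {"fn": "arm_command", "kwargs": {
  "rows": [0,0.1,0.036,0,0,0,1,0,0.1,0.036,0,0,0,1]
}}

```text
time_s: 21.75
eef_pos: [0.5688, -0.0039, 0.0268]
tcp_rot: [[-0.201, 0.921, 0.334], [0.98, 0.187, 0.074], [0.005, 0.342, -0.94]]
ft_force: [-1.2, -1.9, -0.6]
width: -0.0001
```

>>> {"fn": "arm_command", "kwargs": {
  "rows": [0,0.1,0.036,0,0,0,1,0,0.1,0.036,0,0,0,1]
}}

```text
time_s: 22.0
eef_pos: [0.5706, -0.0035, 0.0267]
tcp_rot: [[-0.201, 0.921, 0.333], [0.98, 0.187, 0.074], [0.006, 0.341, -0.94]]
ft_force: [-3.8, -2.6, 1.9]
width: -0.0001
```

>>> {"fn": "arm_command", "kwargs": {
  "rows": [0,0.1,0.036,0,0,0,1,0,0.1,0.036,0,0,0,1]
}}

```text
time_s: 22.25
eef_pos: [0.5709, -0.0033, 0.0263]
tcp_rot: [[-0.202, 0.922, 0.33], [0.979, 0.188, 0.074], [0.006, 0.338, -0.941]]
ft_force: [-13.1, -6.5, 11.4]
width: -0.0003
```

>>> {"fn": "arm_command", "kwargs": {
  "rows": [0,-0.94,-0.34,0,0,0,1,0,-2.5,-0.9,0,0,0,1,0,1.5,-4.2,0,0,0,1,0,2,-5.6,0,0,0,1,0,2,-5.6,0,0,0,1,0,2,-5.6,0,0,0,1,0,2,-5.6,0,0,0,1,0,2,-5.6,0,0,0,1]
}}

```text
time_s: 23.25
eef_pos: [0.5353, -0.0121, 0.3711]
tcp_rot: [[-0.202, 0.92, 0.336], [0.979, 0.187, 0.074], [0.005, 0.344, -0.939]]
ft_force: [1.2, 0.1, -0.1]
width: 0.0001
```

>>> {"fn": "arm_command", "kwargs": {
  "rows": [0,0,0,0.087,0,0,1,0,0,0,0.087,0,0,1,0,0,0,0.087,0,0,1,0,0,0,0.087,0,0,1]
}}

```text
time_s: 23.75
eef_pos: [0.5358, -0.0122, 0.3691]
tcp_rot: [[-0.202, 0.979, -0.001], [0.979, 0.202, 0.006], [0.006, 0.0, -1.0]]
ft_force: [0.3, -0.5, 0.4]
width: -0.0001
```

```bash
python3 - <<'E'
from h import *
s0=st()
plan(k2w([.085,0,.36]),toolR(11.2,0))
s=snap('scene','scene16');cv2.imwrite('pics/scene16c.png',cv2.resize(np.clip(s['pixels'][110:345,170:420].astype(float)*1.8,0,255).astype('uint8'),None,fx=2.5,fy=2.5))
hsv=cv2.cvtColor(s['pixels'],cv2.COLOR_BGR2HSV);h,S,v=cv2.split(hsv);m=(h>=5)&(h<=14)&(S>180)&(v>90);m[:, :170]=0;m[:,300:]=0;m[:90]=0
ys,xs=np.where(m);K=np.array([w2k(pt(s,x,y)) for x,y in zip(xs,ys)]);print(len(xs),np.median(K,0).round(4),np.percentile(K,[3,97],axis=0).round(4))
f=lambda p:(p[0]/2.5+170,p[1]/2.5+110)
for p,z in [((246,182),.046),((298,420),.046)]: print(w2k(plane(s,*f(p),z)).round(4))
E
```

```text
23.75 pos [ 0.5358 -0.0122  0.3691] kit [-0.1629 -0.0014  0.3691] F [ 0.28 -0.54  0.39] w -0.0001 q [-10.7   3.   82.2   0.3  94.9 -22.4]
[[-0.202, 0.979, -0.001], [0.979, 0.202, 0.006], [0.006, 0.0, -1.0]]
shift cm (current tool axes) [-0.06 24.79  0.92] rotvec [ 0.    -0.006  0.008] shift in new axes [ 0.14 24.79  0.91]
420 [0.0203 0.0457 0.2654] [[ 0.016  -0.09    0.2621]
 [ 0.0253  0.1157  0.2681]]
[-0.0962 -0.1151  0.046 ]
[-0.0955  0.1312  0.046 ]
```

View pics/scene16c.png

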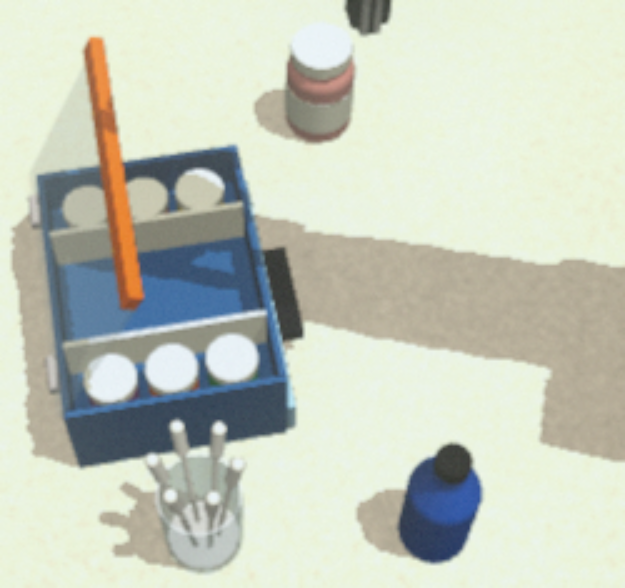

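>>> {"fn": "arm_command", "kwargs": {
  "rows": [0,5,0,0,0,0,1,0,5,0,0,0,0,1,0,5,0,0,0,0,1,0,5,0,0,0,0,1,0,4.5,2,0,0,0,1,0,-0.5,4,0,0,0,1,0,-1,4,0,0,0,1,0,0,0,0,0,0,1]
}}

```text
time_s: 24.8
eef_pos: [0.7574, 0.0346, 0.2621]
tcp_rot: [[-0.201, 0.979, -0.012], [0.979, 0.201, 0.007], [0.009, -0.01, -1.0]]
ft_force: [0.5, 0.0, 0.0]
width: 0.0001
```

```bash
python3 - <<'E'
from h import *
s0=st()
s=snap('side','side17');cv2.imwrite('pics/side17c.png',cv2.resize(np.clip(s['pixels'][0:240,120:400].astype(float)*1.8,0,255).astype('uint8'),None,fx=2.3,fy=2.3))
s=snap('wrist','wrist17');c=np.clip(s['pixels'].astype(float)*1.8,0,255).astype('uint8');cv2.imwrite('pics/wrist17b.png',c)
E
```

```text
24.8 pos [0.7574 0.0346 0.2621] kit [0.0636 0.0015 0.2621] F [0.45 0.03 0.01] w 0.0001 q [ -4.1  34.1  54.5   0.4  92.2 -15.7]
[[-0.201, 0.979, -0.012], [0.979, 0.201, 0.007], [0.009, -0.01, -1.0]]
```

View pics/side17c.png

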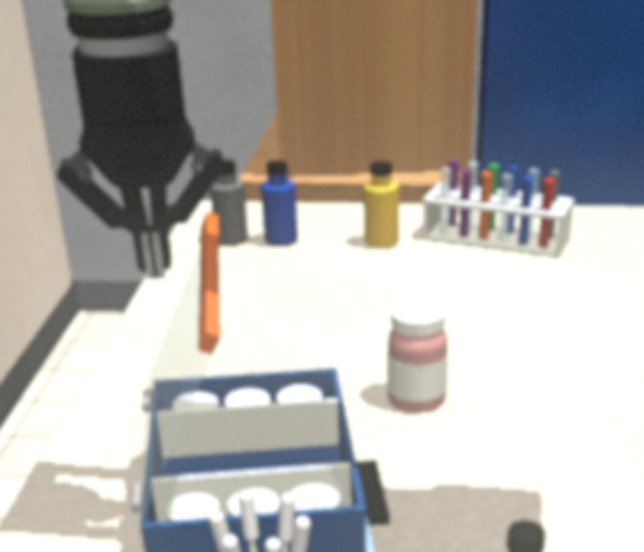

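View pics/wrist17b.png

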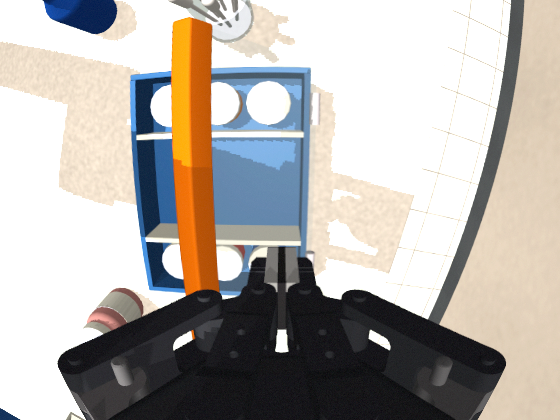

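```bash
python3 - <<'E'
from h import *
s0=arm.state();cur=w2k(s0['eef_pos'])
def wp(a):
    off=.005+.012*a/1.1
    return np.array([.09-.171*np.cos(a)+.012*np.sin(a)+off,0,.1005+.171*np.sin(a)+.012*np.cos(a)])
p=cur
for a in [1.12]+list(np.arange(1.08,.2,-.04))+list(np.arange(.2,-.03,-.025)):
    q=wp(a);d=q-p;print(round(a,3),'kit',q.round(4)[[0,2]],'dy %.2f dz %.2f'%(d[0]*100,-d[2]*100));p=q
E
```

```text
1.12 kit [0.0435 0.2596] dy -2.39 dz 1.06
1.08 kit [0.0368 0.257 ] dy -0.67 dz 0.27
1.04 kit [0.0301 0.254 ] dy -0.66 dz 0.29
1.0 kit [0.0236 0.2509] dy -0.65 dz 0.32
0.96 kit [0.0172 0.2475] dy -0.64 dz 0.34
0.92 kit [0.011  0.2438] dy -0.62 dz 0.36
0.88 kit [0.0049 0.2399] dy -0.61 dz 0.39
0.84 kit [-0.001   0.2358] dy -0.59 dz 0.41
0.8 kit [-0.0068  0.2315] dy -0.58 dz 0.43
0.76 kit [-0.0124  0.227 ] dy -0.56 dz 0.45
0.72 kit [-0.0178  0.2223] dy -0.54 dz 0.47
0.68 kit [-0.023   0.2174] dy -0.52 dz 0.49
0.64 kit [-0.028   0.2122] dy -0.50 dz 0.51
0.6 kit [-0.0328  0.207 ] dy -0.48 dz 0.53
0.56 kit [-0.0374  0.2015] dy -0.46 dz 0.55
0.52 kit [-0.0418  0.1959] dy -0.44 dz 0.56
0.48 kit [-0.0459  0.1901] dy -0.41 dz 0.58
0.44 kit [-0.0498  0.1842] dy -0.39 dz 0.59
0.4 kit [-0.0535  0.1781] dy -0.37 dz 0.60
0.36 kit [-0.0569  0.172 ] dy -0.34 dz 0.62
0.32 kit [-0.0601  0.1657] dy -0.32 dz 0.63
0.28 kit [-0.063   0.1593] dy -0.29 dz 0.64
0.24 kit [-0.0656  0.1528] dy -0.27 dz 0.65
0.2 kit [-0.068   0.1462] dy -0.24 dz 0.66
0.2 kit [-0.068   0.1462] dy 0.00 dz -0.00
0.175 kit [-0.0694  0.1421] dy -0.14 dz 0.41
0.15 kit [-0.0707  0.1379] dy -0.13 dz 0.42
0.125 kit [-0.0718  0.1337] dy -0.12 dz 0.42
0.1 kit [-0.0729  0.1295] dy -0.11 dz 0.42
0.075 kit [-0.0738  0.1253] dy -0.09 dz 0.42
0.05 kit [-0.0746  0.121 ] dy -0.08 dz 0.42
0.025 kit [-0.0754  0.1168] dy -0.07 dz 0.43
0.0 kit [-0.076   0.1125] dy -0.06 dz 0.43
-0.025 kit [-0.0765  0.1082] dy -0.05 dz 0.43
```

>>> {"fn": "arm_command", "kwargs": {
  "rows": [0,-1.2,0.6,0,0,0,1,0,-0.8,0.4,0,0,0,1,0,-0.4,0.1,0,0,0,1,0,-0.65,0.27,0,0,0,1,0,-0.65,0.3,0,0,0,1,0,-0.65,0.32,0,0,0,1,0,-0.64,0.34,0,0,0,1]
}}

```text
time_s: 25.78
eef_pos: [0.7115, 0.0242, 0.2455]
tcp_rot: [[-0.201, 0.98, 0.0], [0.98, 0.201, 0.006], [0.005, 0.001, -1.0]]
ft_force: [0.4, 0.0, 0.8]
width: -0.0002
```

```bash
python3 - <<'E'
from h import *
s0=st()
s=snap('side','side18');cv2.imwrite('pics/side18c.png',cv2.resize(np.clip(s['pixels'][0:240,120:400].astype(float)*1.8,0,255).astype('uint8'),None,fx=2.3,fy=2.3))
E
```

```text
25.775 pos [0.7115 0.0242 0.2455] kit [1.660e-02 2.000e-04 2.455e-01] F [0.39 0.05 0.77] w -0.0002 q [ -5.1  28.   65.4   0.3  86.7 -16.8]
[[-0.201, 0.98, 0.0], [0.98, 0.201, 0.006], [0.005, 0.001, -1.0]]
```

View pics/side18c.png

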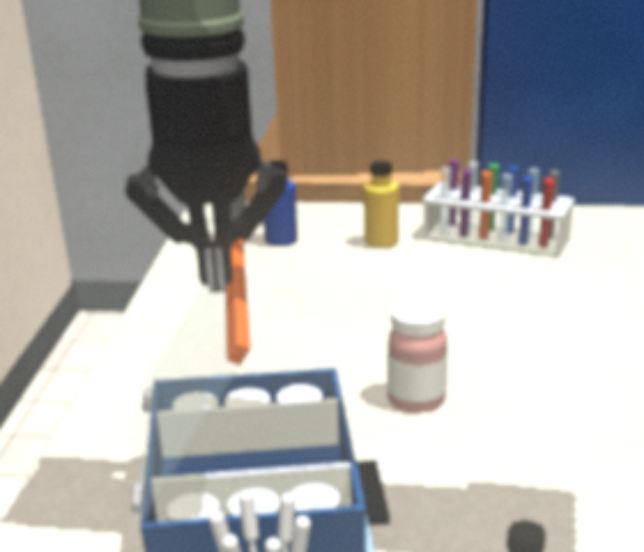

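>>> {"fn": "arm_command", "kwargs": {
  "rows": [0,-0.62,0.36,0,0,0,1,0,-0.61,0.39,0,0,0,1,0,-0.59,0.41,0,0,0,1,0,-0.58,0.43,0,0,0,1,0,-0.56,0.45,0,0,0,1,0,-0.54,0.47,0,0,0,1,0,-0.52,0.49,0,0,0,1,0,-0.5,0.51,0,0,0,1]
}}

```text
time_s: 26.82
eef_pos: [0.6673, 0.0153, 0.2101]
tcp_rot: [[-0.201, 0.98, -0.0], [0.98, 0.201, 0.005], [0.005, 0.001, -1.0]]
ft_force: [1.1, 0.0, -0.4]
width: 0.0
```

```bash
python3 - <<'E'
from h import *
s0=st()
s=snap('side','side19');cv2.imwrite('pics/side19c.png',cv2.resize(np.clip(s['pixels'][0:240,120:400].astype(float)*1.8,0,255).astype('uint8'),None,fx=2.3,fy=2.3))
E
```

```text
26.825 pos [0.6673 0.0153 0.2101] kit [-0.0286  0.      0.2101] F [ 1.07  0.04 -0.39] w 0.0 q [ -6.3  23.8  75.4   0.3  80.8 -17.9]
[[-0.201, 0.98, -0.0], [0.98, 0.201, 0.005], [0.005, 0.001, -1.0]]
```

View pics/side19c.png

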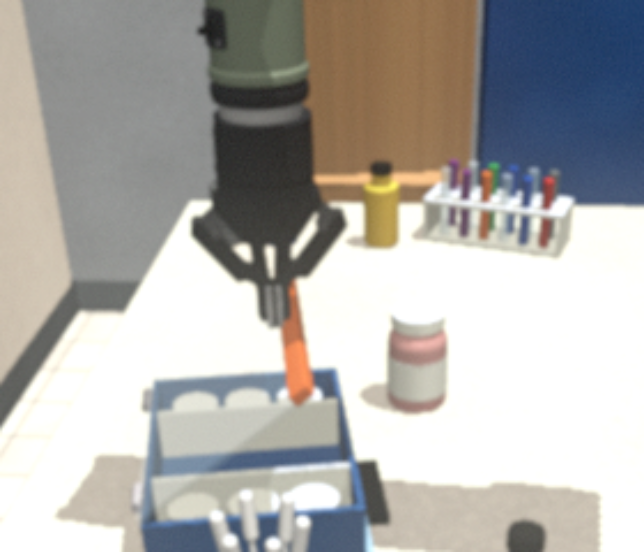

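>>> {"fn": "arm_command", "kwargs": {
  "rows": [0,-0.48,0.53,0,0,0,1,0,-0.46,0.55,0,0,0,1,0,-0.44,0.56,0,0,0,1,0,-0.41,0.58,0,0,0,1,0,-0.39,0.59,0,0,0,1,0,-0.37,0.6,0,0,0,1,0,-0.34,0.62,0,0,0,1,0,-0.32,0.63,0,0,0,1]
}}

```text
time_s: 27.88
eef_pos: [0.6359, 0.0091, 0.1633]
tcp_rot: [[-0.201, 0.98, -0.0], [0.98, 0.201, 0.006], [0.005, 0.001, -1.0]]
ft_force: [0.8, 0.3, 0.4]
width: 0.0
```

>>> {"fn": "arm_command", "kwargs": {
  "rows": [0,-0.29,0.64,0,0,0,1,0,-0.27,0.6,0,0,0,1,0,-0.24,0.55,0,0,0,1,0,-0.14,0.45,0,0,0,1,0,-0.13,0.4,0,0,0,1,0,-0.12,0.35,0,0,0,1]
}}

```text
time_s: 28.62
eef_pos: [0.6245, 0.0069, 0.1336]
tcp_rot: [[-0.201, 0.98, -0.0], [0.98, 0.201, 0.006], [0.005, 0.001, -1.0]]
ft_force: [0.7, 0.1, 0.3]
width: 0.0003
```

```bash
python3 - <<'E'
from h import *
s0=st()
s=snap('side','side20');cv2.imwrite('pics/side20c.png',cv2.resize(np.clip(s['pixels'][0:240,120:400].astype(float)*1.8,0,255).astype('uint8'),None,fx=2.3,fy=2.3))
E
```

```text
28.625 pos [0.6245 0.0069 0.1336] kit [-7.220e-02  1.000e-04  1.336e-01] F [0.68 0.11 0.35] w 0.0003 q [ -7.5  22.9  86.2   0.3  71.  -19.2]
[[-0.201, 0.98, -0.0], [0.98, 0.201, 0.006], [0.005, 0.001, -1.0]]
```

View pics/side20c.png

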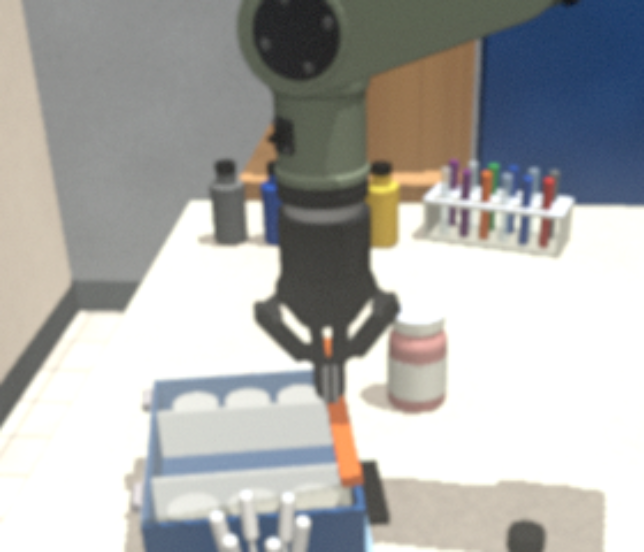

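>>> {"fn": "arm_command", "kwargs": {
  "rows": [0,-0.08,0.3,0,0,0,1,0,-0.08,0.3,0,0,0,1,0,-0.07,0.3,0,0,0,1,0,-0.06,0.25,0,0,0,1,0,-0.05,0.25,0,0,0,1,0,-0.05,0.2,0,0,0,1,0,-0.04,0.2,0,0,0,1]
}}

```text
time_s: 29.55
eef_pos: [0.6203, 0.0062, 0.1157]
tcp_rot: [[-0.201, 0.98, -0.0], [0.98, 0.201, 0.006], [0.005, 0.001, -1.0]]
ft_force: [0.4, 0.2, 0.1]
width: -0.0002
```

>>> {"fn": "arm_command", "kwargs": {
  "rows": [0,0,0.15,0,0,0,1,0,0,0.15,0,0,0,1]
}}

```text
time_s: 29.8
eef_pos: [0.62, 0.0061, 0.1126]
tcp_rot: [[-0.201, 0.98, -0.001], [0.98, 0.201, 0.005], [0.005, 0.0, -1.0]]
ft_force: [-0.6, -0.0, 0.2]
width: -0.0
```

>>> {"fn": "arm_command", "kwargs": {
  "rows": [0,0,0.1,0,0,0,1,0,0,0.1,0,0,0,1]
}}

```text
time_s: 30.05
eef_pos: [0.6201, 0.0061, 0.1125]
tcp_rot: [[-0.201, 0.98, -0.001], [0.98, 0.201, 0.005], [0.005, 0.0, -1.0]]
ft_force: [-5.8, 1.2, 11.2]
width: 0.0001
```

>>> {"fn": "arm_command", "kwargs": {
  "rows": [0,0,0,0,0,0,1,0,0,-0.3,0,0,0,1,0,0,-1,0,0,0,1,0,0,-4,0,0,0,1,0,0,-5,0,0,0,1,0,-5,-5,0,0,0,1,0,-5,-3,0,0,0,1,0,0,0,0,0,0,1]
}}

```text
time_s: 31.05
eef_pos: [0.5277, -0.0142, 0.2921]
tcp_rot: [[-0.2, 0.98, 0.007], [0.98, 0.2, 0.004], [0.003, 0.008, -1.0]]
ft_force: [1.3, 0.3, 1.1]
width: 0.0001
```

```bash
python3 - <<'E'
from h import *
s0=st()
s=snap('side','side21');cv2.imwrite('pics/side21c.png',cv2.resize(np.clip(s['pixels'][80:320,120:400].astype(float)*1.8,0,255).astype('uint8'),None,fx=2.3,fy=2.3))
s=snap('scene','scene21');cv2.imwrite('pics/scene21c.png',cv2.resize(np.clip(s['pixels'][110:345,170:420].astype(float)*1.8,0,255).astype('uint8'),None,fx=2.5,fy=2.5))
for n in ('scene21','side21'):
    s=load(n);hsv=cv2.cvtColor(s['pixels'],cv2.COLOR_BGR2HSV);h,S,v=cv2.split(hsv);m=(h>=5)&(h<=14)&(S>180)&(v>80);m[:, :170]=0;m[:,330:]=0;m[:130]=0
    ys,xs=np.where(m);K=np.array([w2k(pt(s,x,y)) for x,y in zip(xs,ys)]);print(n,len(xs),np.median(K,0).round(4),np.percentile(K,[3,97],axis=0).round(4))
E
```

```text
31.05 pos [ 0.5277 -0.0142  0.2921] kit [-0.1712 -0.0018  0.2921] F [1.29 0.35 1.07] w 0.0001 q [-11.1   3.4  90.6   0.3  85.6 -22.7]
[[-0.2, 0.98, 0.007], [0.98, 0.2, 0.004], [0.003, 0.008, -1.0]]
scene21 383 [-0.0785  0.043   0.1121] [[-0.0856 -0.094   0.109 ]
 [-0.0716  0.1155  0.115 ]]
  return _methods._mean(a, axis=axis, dtype=dtype,
  ret = ret.dtype.type(ret / rcount)
Traceback (most recent call last):
IndexError: index -1 is out of bounds for axis 0 with size 0
```

View pics/side21c.png

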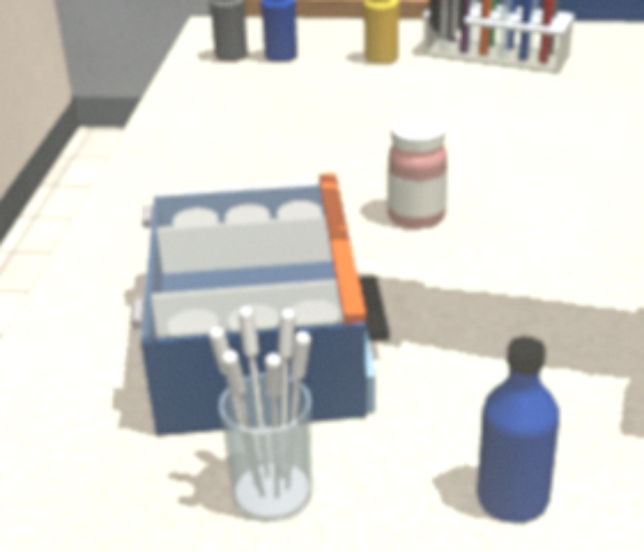

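View pics/scene21c.png

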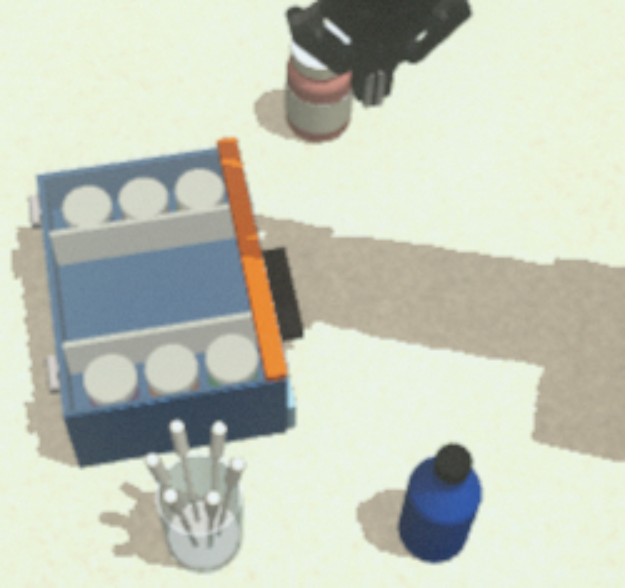

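```bash
python3 - <<'E'
from h import *
s=load('scene21');f=lambda p:(p[0]/2.5+170,p[1]/2.5+110)
for p in [((287,250)),((301,335))]: print(w2k(plane(s,*f(p),.037)).round(4))
print(arm.job_done())
E
```

```text
[-0.1203 -0.0401  0.037 ]
[-0.1152  0.0483  0.037 ]
the job is handed in; nothing more can be done
None
```

The pigment kit is packed and the job is handed in, at about 31 s of the 66 s allowed. I laid the spatula in the drawer, pushed the drawer home, then closed the lid, in that order.

- **Spatula:** I gripped it with the tool tilted about 15° and lowered it until it touched the drawer floor, at about 6 N, before opening the fingers. A wrist picture afterwards showed it lying across the drawer at about kit x = -165 mm.
- **Drawer:** I pushed it at 8 to 55 mm/s, slowest at the end, until it met its stop at about 14.6 N sideways (18.5 N in all). In the last picture the pull's two outer corners measured kit x = -120 and -115 mm, against -120 mm when home.
- **Lid:** I lowered it along its arc with under 2 N. The fingers then pressed at z = 112.5 mm with about 13 N in all. After I let go, the bar's top measured 112 mm, which matches a fully closed lid.
- **Other things:** The bottle, jar and beaker stand where they were, judged by eye in the last pictures. The gripper is clear of everything.

Some things did not go as planned:

- **Lid nudged open:** On the way in to the spatula, the gripper pushed the lid about 0.05 rad further open, to near its stop.
- **Repeated grip:** I closed on the spatula four times before lifting. The wrist force read 3 to 7 N on two of the earlier tries.
- **Width reading:** The finger opening read about 10 mm on the 12 mm rod.
- **Failed check:** The last lid check from the side camera found no orange pixels and gave an error, so the lid's height rests on the scene camera and the contact height.

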